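Gauge the sample cakes, reject the low ones and release the batch

ROBOT

A 6-joint arm with a two-finger parallel gripper is mounted at the origin on the work surface. World frame = base frame: x ahead of the robot, y to its left, z up, the work surface at z = 0. Lengths are in mm, angles in degrees, forces in N, time in s.
With the tool pointing down it reaches from about 350 to 850 mm from the base axis. Payload 8.1 kg.
Tool frame: the origin (TCP) lies midway between the tips of the shut fingers; the grasp point (between the pads) lies grip_depth behind it (grip_depth is the distance from the TCP to the grasp point, in mm); z points along the fingers, y is the line along which they close (so a half turn about z gives the same grasp; the last joint's range is limited). The gripper opens to 85 mm and grips with 20 to 120 N. Pads are 22 mm wide; open, the fingers measure 114 mm over their backs; the gripper's body (76 mm by 85 mm) begins 54 mm behind the grasp point. The pads swing forward as they close: fully open they stand 13 mm farther back than shut.
Start: joints at [-79.951, 7.471, 85.268, -0, 87.261, -4.893], TCP at [154.732, -579.71, 231.292] pointing down, gripper open.
Joint ranges: [-169.43, 169.43], [-51.17, 129.36], [1.28, 143.12], [-76.62, 256.62], [0, 156.53], [-152.29, 152.29]. Speed limits (degrees/s): [136.94, 136.94, 159.86, 180, 180, 180].

INTERFACE

Orientations are given as [roll, pitch, yaw] about the fixed x, y, z axes, in that order (R = Rz(yaw) Ry(pitch) Rx(roll)).
In Python, from bench import sense, snapshot, hand_in, grip_depth gives the robot as it stands. The module is installed in compiled form; this text tells all that it offers.
- The arm moves only by the tool apply_moves, never from a script. Its argument "series" is text: rows parted by semicolons, each of 5 numbers parted by spaces: the shift along the tool's x, y, z each as a share of 0.3 m, from -1 to 1, then the turn about the tool's z as a share of 2 rad, from -1 to 1, then the gripper's target within -1 to 1 (shut at 1, half-way at 0, fully open at -1). In form: tx ty tz twist gripper; .... A call has 1 to 5 rows; each row shifts and turns the commanded pose from where the row before left it, along the tool's axes as they then stand; what a row does not reach is not made up. A row lasts 1/12 s, in which the tool goes at most 41.7 mm and 7.16 degrees, less where a joint would pass 70% of its speed; a pose out of reach is approached as far as the arm can. A call with a number of a shift or a turn outside -1 to 1 is refused whole. A call with a gripper value outside its range is refused whole. The fingers move at their own pace and stop on an object; "squeeze" is the grip in N (left out, the last holds). Time passes only in rows, so rows that do not move let the fingers close. It gives the time, the measured TCP pose, the force, the opening and the grip force at its end, in the units of the state.
- sense(): the state, without advancing time (a new reading comes with each control period).
- snapshot(name): name is "scene" or "top" or "wrist"; returns a dict with "frame" (420x560x3 uint8, blue, green, red), "depth" (420x560 float32, mm along the optical axis (not along the pixel's ray), 0 where there is no reading), "intrinsics" (3x3 intrinsics, pixels), "extrinsics" (4x4, takes a point from camera to world coordinates); the wrist camera has in their place "tool_from_camera" (4x4, takes a point from camera to tool coordinates, whose origin is the TCP and whose axes are the flange's). Camera axes: x right, y down, z forward; pixel columns grow to the right and rows downward; lengths in mm; the calibration is good to about 2 mm. The wrist camera is an equidistant fisheye: a pixel r from the principal point sees the ray r / f radians off the axis. A picture is of the moment at which its call begins: read the wrist's pose just before it.
- hand_in(): hands the job in; it is judged then, once.
The state is a dict: "time": time; "joint_pos": joint angles; "qd": joint speeds; "joint_efforts": joint torques, N m; "tool_pos": TCP position; "tcp_rot": TCP orientation; "ft_force": force on the tool from outside, world axes, zero at the start; "wrist_torque": the same for the moment, N m; "finger_gap": finger opening in mm; "grip_force": force on a finger pad.
Only numpy, scipy, OpenCV 4.12 (cv2) and the standard library are available. Lean on these libraries where they do the work, as an engineer would, in place of code of your own. Each camera call takes 0.05 s, during which the arm holds its last target. There are 200 camera calls.

TASK

Gauge the height of every cake on the baking sheet, one after another in the order white, yellow, red, brown cup (a colour may be missing): stand the bridge gauge squarely over the cake, legs flat on the sheet, foot resting on the middle of its top. Move the cakes that read under 45 mm into the red tray, upright and side by side, leave the others upright on the sheet, and put the gauge back standing on its blue mat. Only then press the selector knob down, turn it clockwise from the red mark to its stop at the green mark and let it spring up; leave the jar, bowl and spoon alone.

Things in the scene. Friction and masses are not known exactly. Their poses are not given: they have to be found in the camera images.
- gauge_foot (a joint): reading of the bridge gauge, m: height of its round brass foot (24 mm across) above the plane of the gauge's two legs. 0 when the gauge stands on a bare flat surface; a light spring (under 1 N) and its weight hold the foot down and a cake under it pushes it up, so with the legs standing flat the value is the cake's full height. Travel 0 to 0.056. A black pointer shows it on both broad faces of the grip post: red band below 45 mm, green band from 45 mm up
- gauge_base (a point): loose aluminium bridge gauge, about 0.3 kg: point in the plane of its leg ends, mid-way between the legs, right below the foot; z up. The two legs are plates 5 mm thick (y) and 60 mm wide (x), centred at y = -37.5 and +37.5 mm, 70 mm clear between them and open along x; the bridge's underside is 62 mm up and its top 74 mm up. At the start the gauge stands on the blue mat
- gauge_grip (a point): point inside the gauge's upright grip post, 112 mm straight above gauge_base, same axes. The post is 24 mm wide along y (take it by these two faces), 22 mm along x, and runs from 74 to 138 mm above the leg ends
- foot_face (a point): centre of the underside of the gauge's brass foot; it lies the gauge_foot reading above gauge_base
- mat_mid (a point): centre of the flat blue gauge mat on the table, 120 x 130 mm, 1 mm thin (the gauge on it stands at table height, z = 0)
- sheet_mid (a point): centre of the top face of the dark flat baking sheet, 280 (x) x 460 (y) mm, 4 mm thick, no rim, fixed
- tray_floor (a point): centre of the inner floor of the red reject tray, inside 200 x 200 mm, floor 5 mm above the table, walls 5 mm thick and 18 mm high over the table, fixed; room for four cakes in two rows of two, 90 mm apart
- knob_grip (a point): batch selector, a grey box 110 x 110 x 40 mm with a black knob on top: point on the knob's axis in the middle of its bar, 71 mm above the table when up. The bar is 50 mm long (x), 14 mm thick (y) and 28 mm high, its top 14 mm above this point; it stands on a disc 56 mm across, whose top is 14 mm below this point and can be pressed on by the fingertips. x runs along the bar and turns with it
- knob_press (a joint): how far the knob is pressed down, m: 0 up, 0.008 fully down; the spring takes about 2 N to start and 5 N when fully down, and pushes the knob up again when let go. A tooth locks the turning until it is pressed 5 mm
- knob_turn (a joint): how far the knob is turned, rad: 0 at the red mark, grows clockwise seen from above, stop at 1.3 at the green mark; stays where it is left
- jar_mid (a point): bystander: amber glass jar, 56 mm across, 80 mm tall; half-way up
- bowl_mid (a point): bystander: small white bowl 70 mm across, 40 mm tall; half-way up
- spoon_grip (a point): bystander: spoon lying on the table; its handle
- white_1_mid (a point): firm-baked cake in a stiff white baking cup, about 60 g, upright: point on its axis 17 mm above its underside (half-way up the cup). The cup is 50 mm across (52 over its pleats) and 34 mm high; the crust, 41 to 45 mm across with a flat top at least 36 mm across, stands higher, 35 to 55 mm in all: to be gauged. At most one cake of each cup colour is present, three or four cakes in all; absent ones are None
- white_2_mid (a point): firm-baked cake in a stiff white baking cup, about 60 g, upright: point on its axis 17 mm above its underside (half-way up the cup). The cup is 50 mm across (52 over its pleats) and 34 mm high; the crust, 41 to 45 mm across with a flat top at least 36 mm across, stands higher, 35 to 55 mm in all: to be gauged. At most one cake of each cup colour is present, three or four cakes in all; absent ones are None
- yellow_1_mid (a point): firm-baked cake in a stiff yellow baking cup, about 60 g, upright: point on its axis 17 mm above its underside (half-way up the cup). The cup is 50 mm across (52 over its pleats) and 34 mm high; the crust, 41 to 45 mm across with a flat top at least 36 mm across, stands higher, 35 to 55 mm in all: to be gauged. At most one cake of each cup colour is present, three or four cakes in all; absent ones are None
- yellow_2_mid (a point): firm-baked cake in a stiff yellow baking cup, about 60 g, upright: point on its axis 17 mm above its underside (half-way up the cup). The cup is 50 mm across (52 over its pleats) and 34 mm high; the crust, 41 to 45 mm across with a flat top at least 36 mm across, stands higher, 35 to 55 mm in all: to be gauged. At most one cake of each cup colour is present, three or four cakes in all; absent ones are None
- red_1_mid (a point): firm-baked cake in a stiff red baking cup, about 60 g, upright: point on its axis 17 mm above its underside (half-way up the cup). The cup is 50 mm across (52 over its pleats) and 34 mm high; the crust, 41 to 45 mm across with a flat top at least 36 mm across, stands higher, 35 to 55 mm in all: to be gauged. At most one cake of each cup colour is present, three or four cakes in all; absent ones are None
- red_2_mid (a point): firm-baked cake in a stiff red baking cup, about 60 g, upright: point on its axis 17 mm above its underside (half-way up the cup). The cup is 50 mm across (52 over its pleats) and 34 mm high; the crust, 41 to 45 mm across with a flat top at least 36 mm across, stands higher, 35 to 55 mm in all: to be gauged. At most one cake of each cup colour is present, three or four cakes in all; absent ones are None
- brown_1_mid (a point): firm-baked cake in a stiff brown baking cup, about 60 g, upright: point on its axis 17 mm above its underside (half-way up the cup). The cup is 50 mm across (52 over its pleats) and 34 mm high; the crust, 41 to 45 mm across with a flat top at least 36 mm across, stands higher, 35 to 55 mm in all: to be gauged. At most one cake of each cup colour is present, three or four cakes in all; absent ones are None
- brown_2_mid (a point): firm-baked cake in a stiff brown baking cup, about 60 g, upright: point on its axis 17 mm above its underside (half-way up the cup). The cup is 50 mm across (52 over its pleats) and 34 mm high; the crust, 41 to 45 mm across with a flat top at least 36 mm across, stands higher, 35 to 55 mm in all: to be gauged. At most one cake of each cup colour is present, three or four cakes in all; absent ones are None
There are look-alikes about, which are no part of the job. Leave any purple look-alike of the part that bears yellow_2_mid alone.

How it is judged (in metres and radians):
On the way, in this order (a step that is already met when the one before it is completed fails the run):
1. the gauge stands upright and flat-footed over the white cup's cake, if there is one, with its foot resting on the top (((horizontal distance between gauge_base and white_1_mid below 0.012 m and z of gauge_base in the frame of white_1_mid between -0.021 and -0.013 m and z of foot_face in the frame of white_1_mid between 0.018 and 0.024 m and angle between the z axis of gauge_base and the z axis of white_1_mid, either way round below 0.08 rad and angle between white_1_mid's own z axis and vertical below 0.1 rad) or (horizontal distance between gauge_base and white_2_mid below 0.012 m and z of gauge_base in the frame of white_2_mid between -0.021 and -0.013 m and z of foot_face in the frame of white_2_mid between 0.031 and 0.037 m and angle between the z axis of gauge_base and the z axis of white_2_mid, either way round below 0.08 rad and angle between white_2_mid's own z axis and vertical below 0.1 rad))), for 0.3 s.
2. the gauge stands upright and flat-footed over the yellow cup's cake, if there is one, with its foot resting on the top (((horizontal distance between gauge_base and yellow_1_mid below 0.012 m and z of gauge_base in the frame of yellow_1_mid between -0.021 and -0.013 m and z of foot_face in the frame of yellow_1_mid between 0.033 and 0.039 m and angle between the z axis of gauge_base and the z axis of yellow_1_mid, either way round below 0.08 rad and angle between yellow_1_mid's own z axis and vertical below 0.1 rad) or (horizontal distance between gauge_base and yellow_2_mid below 0.012 m and z of gauge_base in the frame of yellow_2_mid between -0.021 and -0.013 m and z of foot_face in the frame of yellow_2_mid between 0.02 and 0.026 m and angle between the z axis of gauge_base and the z axis of yellow_2_mid, either way round below 0.08 rad and angle between yellow_2_mid's own z axis and vertical below 0.1 rad))), for 0.3 s.
3. the gauge stands upright and flat-footed over the red cup's cake, if there is one, with its foot resting on the top (((horizontal distance between gauge_base and red_1_mid below 0.012 m and z of gauge_base in the frame of red_1_mid between -0.021 and -0.013 m and z of foot_face in the frame of red_1_mid between 0.017 and 0.023 m and angle between the z axis of gauge_base and the z axis of red_1_mid, either way round below 0.08 rad and angle between red_1_mid's own z axis and vertical below 0.1 rad) or (horizontal distance between gauge_base and red_2_mid below 0.012 m and z of gauge_base in the frame of red_2_mid between -0.021 and -0.013 m and z of foot_face in the frame of red_2_mid between 0.021 and 0.027 m and angle between the z axis of gauge_base and the z axis of red_2_mid, either way round below 0.08 rad and angle between red_2_mid's own z axis and vertical below 0.1 rad))), for 0.3 s.
4. the gauge stands upright and flat-footed over the brown cup's cake, if there is one, with its foot resting on the top (((horizontal distance between gauge_base and brown_1_mid below 0.012 m and z of gauge_base in the frame of brown_1_mid between -0.021 and -0.013 m and z of foot_face in the frame of brown_1_mid between 0.03 and 0.036 m and angle between the z axis of gauge_base and the z axis of brown_1_mid, either way round below 0.08 rad and angle between brown_1_mid's own z axis and vertical below 0.1 rad) or (horizontal distance between gauge_base and brown_2_mid below 0.012 m and z of gauge_base in the frame of brown_2_mid between -0.021 and -0.013 m and z of foot_face in the frame of brown_2_mid between 0.019 and 0.025 m and angle between the z axis of gauge_base and the z axis of brown_2_mid, either way round below 0.08 rad and angle between brown_2_mid's own z axis and vertical below 0.1 rad))), for 0.3 s.
5. with every cake sorted and the gauge back on its mat, the selector knob is pressed down from its red mark (x of white_1_mid in the frame of tray_floor between -0.082 and 0.082 m and y of white_1_mid in the frame of tray_floor between -0.082 and 0.082 m and z of white_1_mid in the frame of tray_floor between 0.01 and 0.025 m and angle between each of white_1_mid, white_2_mid, yellow_1_mid, yellow_2_mid, red_1_mid, red_2_mid, brown_1_mid, brown_2_mid's own z axis and vertical below 0.1 rad and x of white_2_mid in the frame of sheet_mid between -0.14 and 0.14 m and y of white_2_mid in the frame of sheet_mid between -0.23 and 0.23 m and z of white_2_mid in the frame of sheet_mid between 0.01 and 0.025 m and x of yellow_1_mid in the frame of sheet_mid between -0.14 and 0.14 m and y of yellow_1_mid in the frame of sheet_mid between -0.23 and 0.23 m and z of yellow_1_mid in the frame of sheet_mid between 0.01 and 0.025 m and x of yellow_2_mid in the frame of tray_floor between -0.082 and 0.082 m and y of yellow_2_mid in the frame of tray_floor between -0.082 and 0.082 m and z of yellow_2_mid in the frame of tray_floor between 0.01 and 0.025 m and x of red_1_mid in the frame of tray_floor between -0.082 and 0.082 m and y of red_1_mid in the frame of tray_floor between -0.082 and 0.082 m and z of red_1_mid in the frame of tray_floor between 0.01 and 0.025 m and x of red_2_mid in the frame of tray_floor between -0.082 and 0.082 m and y of red_2_mid in the frame of tray_floor between -0.082 and 0.082 m and z of red_2_mid in the frame of tray_floor between 0.01 and 0.025 m and x of brown_1_mid in the frame of sheet_mid between -0.14 and 0.14 m and y of brown_1_mid in the frame of sheet_mid between -0.23 and 0.23 m and z of brown_1_mid in the frame of sheet_mid between 0.01 and 0.025 m and x of brown_2_mid in the frame of tray_floor between -0.082 and 0.082 m and y of brown_2_mid in the frame of tray_floor between -0.082 and 0.082 m and z of brown_2_mid in the frame of tray_floor between 0.01 and 0.025 m and horizontal distance between gauge_base and mat_mid below 0.045 m and height (world z) of gauge_base below 0.005 m and angle between gauge_base's own z axis and vertical below 0.08 rad and value of joint knob_press above 0.005 m and value of joint knob_turn below 0.15 rad), for 0.1 s.
6. the pressed knob is turned clockwise to the green mark (value of joint knob_turn above 1.15 rad and value of joint knob_press above 0.003 m), for 0.1 s.
At the end, for the whole second after the job is handed in: cakes under 45 mm upright on the red tray's floor, the others upright on the sheet (tilt under 0.1 rad); gauge upright on the table within 45 mm of the mat's centre; knob turned to at least 1.1 rad and up again (pressed under 2 mm) (x of white_1_mid in the frame of tray_floor between -0.082 and 0.082 m and y of white_1_mid in the frame of tray_floor between -0.082 and 0.082 m and z of white_1_mid in the frame of tray_floor between 0.01 and 0.025 m and angle between each of white_1_mid, white_2_mid, yellow_1_mid, yellow_2_mid, red_1_mid, red_2_mid, brown_1_mid, brown_2_mid's own z axis and vertical below 0.1 rad and x of white_2_mid in the frame of sheet_mid between -0.14 and 0.14 m and y of white_2_mid in the frame of sheet_mid between -0.23 and 0.23 m and z of white_2_mid in the frame of sheet_mid between 0.01 and 0.025 m and x of yellow_1_mid in the frame of sheet_mid between -0.14 and 0.14 m and y of yellow_1_mid in the frame of sheet_mid between -0.23 and 0.23 m and z of yellow_1_mid in the frame of sheet_mid between 0.01 and 0.025 m and x of yellow_2_mid in the frame of tray_floor between -0.082 and 0.082 m and y of yellow_2_mid in the frame of tray_floor between -0.082 and 0.082 m and z of yellow_2_mid in the frame of tray_floor between 0.01 and 0.025 m and x of red_1_mid in the frame of tray_floor between -0.082 and 0.082 m and y of red_1_mid in the frame of tray_floor between -0.082 and 0.082 m and z of red_1_mid in the frame of tray_floor between 0.01 and 0.025 m and x of red_2_mid in the frame of tray_floor between -0.082 and 0.082 m and y of red_2_mid in the frame of tray_floor between -0.082 and 0.082 m and z of red_2_mid in the frame of tray_floor between 0.01 and 0.025 m and x of brown_1_mid in the frame of sheet_mid between -0.14 and 0.14 m and y of brown_1_mid in the frame of sheet_mid between -0.23 and 0.23 m and z of brown_1_mid in the frame of sheet_mid between 0.01 and 0.025 m and x of brown_2_mid in the frame of tray_floor between -0.082 and 0.082 m and y of brown_2_mid in the frame of tray_floor between -0.082 and 0.082 m and z of brown_2_mid in the frame of tray_floor between 0.01 and 0.025 m and horizontal distance between gauge_base and mat_mid below 0.045 m and height (world z) of gauge_base below 0.005 m and angle between gauge_base's own z axis and vertical below 0.08 rad and value of joint knob_turn above 1.1 rad and value of joint knob_press below 0.002 m); the robot touches nothing.
It fails at once if the jar is disturbed (moved over 30 mm) (distance of jar_mid from where it was at the start of the episode above 0.03 m).
It fails at once if the bowl is disturbed (moved over 30 mm) (distance of bowl_mid from where it was at the start of the episode above 0.03 m).
It fails at once if the spoon is disturbed (moved over 30 mm) (distance of spoon_grip from where it was at the start of the episode above 0.03 m).
Of white_1, white_2 only 1 to 1 are there at a start; the rules pass over those that are not, and their reading is None.
Of yellow_1, yellow_2 only 1 to 1 are there at a start; the rules pass over those that are not, and their reading is None.
Of red_1, red_2 only 1 to 1 are there at a start; the rules pass over those that are not, and their reading is None.
Of brown_1, brown_2 only 1 to 1 are there at a start; the rules pass over those that are not, and their reading is None.
Of white_1, white_2, yellow_1, yellow_2, red_1, red_2, brown_1, brown_2 only 7 to 8 are there at a start; the rules pass over those that are not, and their reading is None.
At some moment in a run one of gauge, white_1, white_2, yellow_1, yellow_2, red_1, red_2, brown_1, brown_2 may be knocked a few centimetres aside while the robot is not near it.
Once in a run the grip may slacken for a moment while it holds something.
It also fails if it takes over 210 s, if anything falls off the work surface, if the arm or the gripper's body presses on something with over 40 N, if the wrist force passes 120 N, or if a joint passes its speed limit or range.

## Working session

There is one attempt and no reset: what is moved stays moved. The work goes in short steps, Python scripts to look and compute and a tool call to move; the robot and the scene stay as the last step left them, time stands still between calls to the robot, and variables do not carry over. Pictures are saved under pics/ and viewed, at most 14 in all, crops included, and the job is handed in when it is done.

Besides the shell and the picture viewer there is one more tool, called as a command line: name --argument value ..., lists and objects as JSON in quotes. apply_moves: Moves the arm, as the interface text tells. Its arguments: {"type":"object","properties":{"series":{"type":"string"},"squeeze":{"type":"number"}},"required":["series"]}

```bash
ls; mkdir -p pics
cat > h.py <<'E'
import numpy as np, cv2
from bench import sense, snapshot, grip_depth
def world(s):
    K=s["intrinsics"];E=s["extrinsics"];d=s["depth"]
    v,u=np.mgrid[:d.shape[0],:d.shape[1]]
    P=np.stack([(u-K[0][2])/K[0][0]*d,(v-K[1][2])/K[1][1]*d,d],-1)
    return P@np.array(E)[:3,:3].T+np.array(E)[:3,3]
E
python3 - <<'E'
from h import *
for n in("top","scene"):
    s=snapshot(n);cv2.imwrite(f"pics/{n}0.png",s["frame"])
    print(n,s["intrinsics"],s["extrinsics"])
print(sense(),grip_depth)
E
```

```text
pics
top [[401.36760518   0.         267.27194567]
 [  0.         401.36760518 209.50067219]
 [  0.           0.           1.        ]] [[-5.46183955e-04 -9.87114654e-01  1.60013629e-01  3.97254359e+02]
 [-9.99694566e-01  4.49256919e-03  2.43020784e-02 -3.63946589e+01]
 [-2.47078100e-02 -1.59951482e-01 -9.86815610e-01  1.21482407e+03]
 [ 0.00000000e+00  0.00000000e+00  0.00000000e+00  1.00000000e+00]]
scene [[509.34249575   0.         287.39481153]
 [  0.         509.34249575 212.30616848]
 [  0.           0.           1.        ]] [[ 8.20023028e-01  3.57146496e-01 -4.47223225e-01  1.13024554e+03]
 [ 5.72267889e-01 -5.00095364e-01  6.49933912e-01 -7.99490649e+02]
 [ 8.46735743e-03 -7.88892266e-01 -6.14473187e-01  8.54874621e+02]
 [ 0.00000000e+00  0.00000000e+00  0.00000000e+00  1.00000000e+00]]
{'time': 0.1, 'joint_pos': array([-7.99515927e+01,  7.51163915e+00,  8.53259763e+01,  1.46634391e-04,
        8.72617838e+01, -4.89402473e+00]), 'qd': array([ 0.05782737,  0.00782099, -0.06690117,  0.09191885,  0.01440348,
       -0.00019287]), 'joint_efforts': array([ 1.55016194e-03, -5.70949781e+01, -5.01944339e+01, -1.24472845e-04,
        8.14322499e-03,  4.54213102e-05]), 'tool_pos': array([ 154.63089635, -579.19502422,  230.31224592]), 'tcp_rot': array([-1.79900976e+02, -8.62596943e-03,  1.49424174e+01]), 'ft_force': array([-0.14195936,  0.51456417, -0.3193026 ]), 'wrist_torque': array([ 0.00582359,  0.01134426, -0.02264092]), 'grip_force': 0.0, 'finger_gap': 85.2225067808407} 18.700000000000003
```

View pics/top0.png

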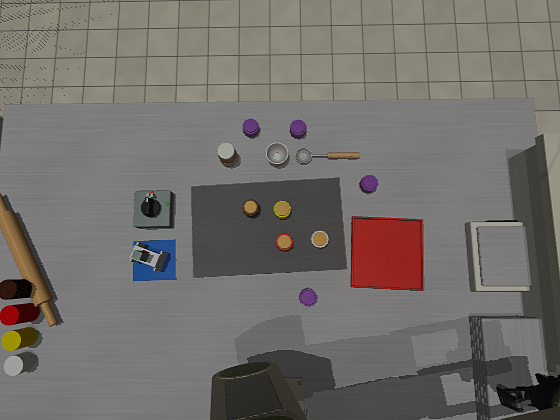

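View pics/scene0.png

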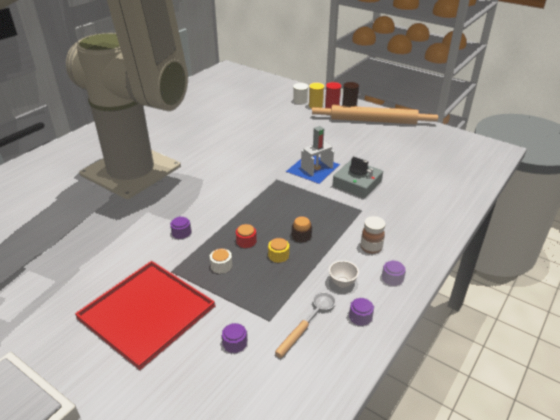

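The top view shows brown (251,208), yellow (282,209), red (285,242) and white (320,239) on the sheet. The gauge is rotated on its mat (149,256), the knob is at (150,205) and the tray at (388,253).

```bash
cat >> h.py <<'E'
def clusters(lo,hi,box,minn=15,names=("top",)):
    for n in names:
        s=snapshot(n);W=world(s);z=W[...,2]
        x0,x1,y0,y1=box
        m=(z>lo)&(z<hi)&(W[...,0]>x0)&(W[...,0]<x1)&(W[...,1]>y0)&(W[...,1]<y1)&(s["depth"]>0)
        N,L=cv2.connectedComponents(m.astype(np.uint8),connectivity=4)
        for i in range(1,N):
            k=L==i
            if k.sum()<minn: continue
            p=W[k]; (c,r)=cv2.minEnclosingCircle(p[:,:2].astype(np.float32))
            rect=cv2.minAreaRect(p[:,:2].astype(np.float32))
            print(n,k.sum(),"circ",np.round(c,1),round(r,1),"med",np.round(np.median(p,0),1),"z95",round(np.percentile(p[:,2],95),1),"rect",[np.round(q,1).tolist() for q in rect],"bgr",np.median(s["frame"][k],0))
E
python3 - <<'E'
from h import *
clusters(28,160,(200,700,-400,420))
s=snapshot("top");W=world(s);f=s["frame"].astype(int)
for nm,m in(("blue",(f[...,0]>f[...,2]+60)&(f[...,0]>f[...,1]+25)&(np.arange(560)[None]<200)),("red",(f[...,2]>f[...,0]+80)&(f[...,2]>f[...,1]+80)&(np.arange(560)[None]>335)),("dark",(f.max(-1)<75)&(W[...,2]<12)&(np.abs(np.arange(560)[None]-268)<90)&(np.abs(np.arange(420)[:,None]-228)<60))):
    p=W[m][:,:2].astype(np.float32);print(nm,len(p),cv2.minAreaRect(p),np.median(W[m],0))
sc=snapshot("scene")
a=cv2.resize(s["frame"][170:290,110:230],(480,480),interpolation=cv2.INTER_CUBIC)
b=cv2.resize(sc["frame"][110:200,280:390],(320,262),interpolation=cv2.INTER_CUBIC)
c=np.zeros((480,800,3),np.uint8);c[:,:480]=a;c[:262,480:]=b;cv2.imwrite("pics/c1.png",c)
E
```

```text
top 220 circ [ 669.5 -313.8] 26.4 med [ 668.5 -311.6   37.2] z95 42.3 rect [[670.2, -313.8], [48.6, 48.7], 10.5] bgr [116.  54.  97.]
top 1328 circ [593.4 338.7] 75.7 med [590.5 331.8  40.9] z95 82.8 rect [[594.6, 338.3], [110.6, 111.8], 0.3] bgr [101. 105.  97.]
top 223 circ [595.   41.3] 25.6 med [592.9  40.2  51.7] z95 56.7 rect [[595.0, 41.8], [48.0, 49.2], 76.8] bgr [ 55. 103. 139.]
top 224 circ [589.8 -51.1] 25.3 med [588.3 -51.1  41.8] z95 46.9 rect [[589.6, -51.2], [47.7, 48.5], 89.9] bgr [ 63. 125. 159.]
top 238 circ [ 502.  -160.2] 26.1 med [ 499.9 -160.9   40.1] z95 44.5 rect [[501.4, -160.9], [49.1, 49.6], 77.9] bgr [ 66.5 123.  159. ]
top 227 circ [493.2 -56.2] 25.0 med [493.5 -56.3  42.8] z95 47.8 rect [[493.1, -56.3], [47.8, 47.9], 44.8] bgr [ 66. 125. 159.]
top 526 circ [451.3 341.1] 49.0 med [448.1 330.4  74.2] z95 138.9 rect [[451.1, 341.2], [81.0, 59.4], 70.3] bgr [102. 106.  99.]
top 244 circ [ 333.4 -124.4] 26.0 med [ 333.8 -123.9   38. ] z95 42.6 rect [[333.6, -124.3], [48.1, 48.7], 45.2] bgr [123.  60. 103.]
blue 1073 ((447.58758544921875, 184.0326690673828), (119.10552215576172, 436.6042785644531), 2.22973370552063) [422.89677014 323.90958111   1.26166731]
red 4839 ((467.4819641113281, -253.35336303710938), (426.3870544433594, 209.78700256347656), 87.14642333984375) [ 457.76220721 -361.63627548    4.39149568]
dark 10967 ((521.499755859375, -26.34625244140625), (332.6123352050781, 506.30059814453125), 1.3278989791870117) [546.41576464 -24.13393677   3.61280519]
```

View pics/c1.png

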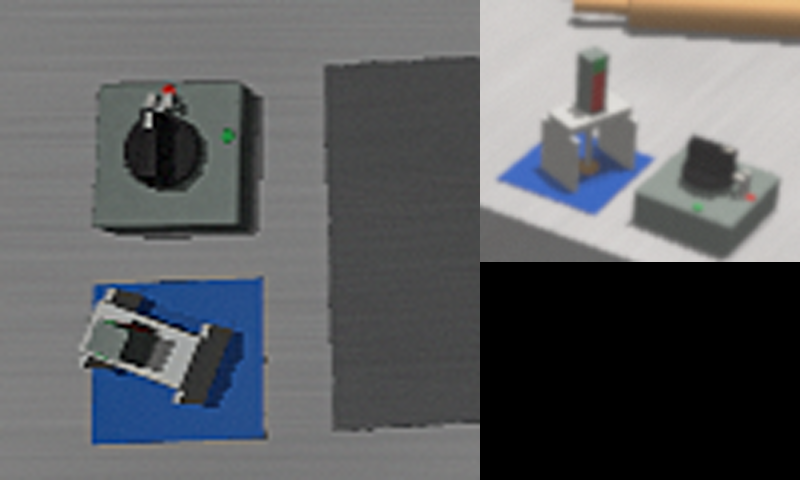

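Run:
```python
from h import *
clusters(130,150,(380,520,250,420),5,("top","scene"))
clusters(66,80,(380,520,250,420),15,("top","scene"))
clusters(15,150,(400,650,-220,80),15,("scene",))
clusters(60,95,(540,650,290,390),10,("top","scene"))
clusters(28,160,(620,760,-300,150),10,("top",))
clusters(11,25,(330,600,-400,-210),10,("top",))
s=snapshot("top");W=world(s);f=s["frame"].astype(int)
m=((f[...,0]>f[...,2]+60)&(f[...,0]>f[...,1]+25)).astype(np.uint8)
N,L,st,c=cv2.connectedComponentsWithStats(m)
for i in range(1,N):
  if st[i,4]>200: p=W[L==i]; print(st[i],p[:,:2].min(0),p[:,:2].max(0))
```

```text
top 82 circ [450.8 341.2] 14.1 med [450.8 341.1 137.9] z95 140.5 rect [[450.6, 341.9], [24.9, 23.6], 71.1] bgr [106.  110.5 102.5]
scene 53 circ [454.4 340.3] 17.5 med [455.7 337.7 136.2] z95 138.5 rect [[455.5, 339.4], [29.6, 26.5], 76.0] bgr [137. 147. 136.]
top 258 circ [450.5 341.3] 42.8 med [449.5 327.5  74. ] z95 78.1 rect [[450.6, 341.9], [80.5, 40.2], 69.7] bgr [158. 162. 160.]
scene 194 circ [455.  337.5] 43.6 med [460.4 327.9  72.4] z95 77.2 rect [[453.2, 339.3], [83.2, 45.1], 70.7] bgr [168.5 172.5 174. ]
scene 375 circ [598.4  36. ] 26.5 med [603.5  27.4  41.6] z95 55.1 rect [[600.1, 37.5], [48.5, 45.8], 62.4] bgr [ 58.  82. 111.]
scene 347 circ [498.2 -60.9] 27.2 med [502.8 -68.1  37.7] z95 46.4 rect [[498.3, -62.9], [50.3, 46.5], 32.3] bgr [ 60.  67. 176.]
scene 374 circ [593.6 -55.1] 26.0 med [598.1 -62.9  37.9] z95 45.1 rect [[593.4, -56.3], [50.8, 47.5], 13.0] bgr [ 63. 157. 200.]
scene 397 circ [ 502.9 -162.9] 27.4 med [ 509.6 -171.    37.8] z95 43.6 rect [[503.3, -163.8], [50.0, 51.6], 29.1] bgr [121. 166. 215.]
top 150 circ [601.  341.5] 34.4 med [595.6 335.6  82.
[... 361 characters left out ...]
d [743.5 110.4  75.4] z95 82.1 rect [[744.8, 114.0], [54.2, 29.5], 88.7] bgr [ 92.  99. 103.]
top 13 circ [749.3  -9.7] 10.9 med [752.   -6.7  37.2] z95 44.3 rect [[748.7, -8.0], [21.8, 5.2], 20.9] bgr [135. 136. 134.]
top 32 circ [747.1 -41.5] 27.7 med [736.1 -52.1  39. ] z95 41.7 rect [[739.1, -44.8], [18.3, 55.3], 22.4] bgr [142.5 149.  149.5]
top 49 circ [ 668.5 -297.8] 18.7 med [ 668.3 -295.7   34.2] z95 41.5 rect [[668.5, -294.3], [37.2, 11.2], 0.0] bgr [109.  51.  90.]
top 313 circ [ 462.9 -331.2] 126.9 med [ 462.9 -274.4   16.3] z95 20.4 rect [[463.5, -329.9], [147.9, 210.5], 87.3] bgr [ 24.  28. 140.]
[ 133  240   43   41 1072] [381.29229408 -36.3946589 ] [501.69811134 404.30384788]
```

```bash
cat > plan.py <<'E'
# usage: plan.py gripper x,y,z,yaw ...  -> rows in tool units from the measured pose
import sys, math
from h import *
def main():
    s=sense();p=np.array(s["tool_pos"]);yaw=s["tcp_rot"][2];g=sys.argv[1]
    if "--from" in sys.argv:
        i=sys.argv.index("--from");q=list(map(float,sys.argv[i+1].split(',')));p=np.array(q[:3]);yaw=q[3];del sys.argv[i:i+2]
    rows=[]
    for w in sys.argv[2:]:
        q=list(map(float,w.split(',')));d=np.array(q[:3])-p;dy=(q[3]-yaw+180)%360-180
        n=max(1,math.ceil(max(np.linalg.norm(d)/41,abs(dy)/7)))
        for k in range(n):
            c,sn=math.cos(math.radians(yaw)),math.sin(math.radians(yaw))
            t=np.array([c*d[0]+sn*d[1],sn*d[0]-c*d[1],-d[2]])/n/300
            rows.append("%.3f %.3f %.3f %.3f %s"%(*t,-math.radians(dy/n)/2,g));yaw+=dy/n
        rows.append("|");p=np.array(q[:3])
    print("; ".join(rows).replace("-0.000","0.000").replace("; |"," |"))
main()
E
python3 plan.py -1 440,-150,230,0 452,340,230,-19.7 452,340,150,-19.7
```

```text
0.099 -0.088 0.000 0.010 -1; 0.097 -0.090 0.000 0.010 -1; 0.095 -0.091 0.000 0.010 -1; 0.094 -0.093 0.000 0.010 -1; 0.092 -0.095 0.000 0.010 -1; 0.090 -0.097 0.000 0.010 -1; 0.088 -0.099 0.000 0.010 -1; 0.086 -0.101 0.000 0.010 -1; 0.084 -0.102 0.000 0.010 -1; 0.082 -0.104 0.000 0.010 -1; 0.080 -0.106 0.000 0.010 -1; 0.077 -0.107 0.000 0.010 -1; 0.075 -0.109 0.000 0.010 -1 |; 0.003 -0.136 0.000 0.014 -1; -0.001 -0.136 0.000 0.014 -1; -0.004 -0.136 0.000 0.014 -1; -0.008 -0.136 0.000 0.014 -1; -0.012 -0.136 0.000 0.014 -1; -0.016 -0.135 0.000 0.014 -1; -0.020 -0.135 0.000 0.014 -1; -0.024 -0.134 0.000 0.014 -1; -0.028 -0.133 0.000 0.014 -1; -0.031 -0.132 0.000 0.014 -1; -0.035 -0.132 0.000 0.014 -1; -0.039 -0.130 0.000 0.014 -1 |; 0.000 0.000 0.133 0.000 -1; 0.000 0.000 0.133 0.000 -1 |
```

apply_moves --series "0.1 -0.09 0 0.01 -1; 0.1 -0.09 0 0.01 -1; 0.095 -0.09 0 0.01 -1; 0.095 -0.095 0 0.01 -1; 0.09 -0.095 0 0.01 -1"

```text
time: 1.17
tool_pos: [265.7, -411.8, 231.3]
tcp_rot: [180.0, -0.0, 9.1]
ft_force: [-0.0, -0.7, 0.4]
finger_gap: 85.8
grip_force: 0.0
```

apply_moves --series "0.09 -0.1 0 0.01 -1; 0.09 -0.1 0 0.01 -1; 0.085 -0.1 0 0.01 -1; 0.085 -0.1 0 0.01 -1; 0.08 -0.105 0 0.01 -1"

```text
time: 1.58
tool_pos: [375.6, -245.8, 231.6]
tcp_rot: [180.0, -0.0, 3.4]
ft_force: [-0.2, -0.5, -0.3]
finger_gap: 85.4
grip_force: 0.0
```

apply_moves --series "0.08 -0.105 0 0.01 -1; 0.075 -0.105 0 0.01 -1; 0.075 -0.11 0 0.01 -1; 0 -0.135 0 0.014 -1; 0 -0.135 0 0.014 -1"

```text
time: 2.0
tool_pos: [441.2, -65.8, 231.2]
tcp_rot: [-180.0, 0.0, -3.2]
ft_force: [1.5, 1.1, 0.4]
finger_gap: 85.2
grip_force: 0.0
```

apply_moves --series "-0.005 -0.135 0 0.014 -1; -0.01 -0.135 0 0.014 -1; -0.01 -0.135 0 0.014 -1; -0.015 -0.135 0 0.014 -1; -0.02 -0.135 0 0.014 -1"

```text
time: 2.42
tool_pos: [445.3, 137.8, 231.7]
tcp_rot: [-180.0, -0.1, -11.3]
ft_force: [0.2, -1.1, 0.2]
finger_gap: 85.6
grip_force: 0.0
```

apply_moves --series "-0.025 -0.135 0 0.014 -1; -0.03 -0.135 0 0.014 -1; -0.03 -0.13 0 0.014 -1; -0.03 -0.13 0 0.014 -1; 0 0 0 0 -1"

```text
time: 2.83
tool_pos: [448.2, 304.5, 230.7]
tcp_rot: [-179.9, 0.1, -17.4]
ft_force: [0.5, 0.2, 0.1]
finger_gap: 85.7
grip_force: 0.0
```

```bash
python3 plan.py -1 452,340.5,230,-19.7 452,340.5,96,-19.7
python3 - <<'E'
from h import *
s=sense();print(s['tool_pos'],s['tcp_rot'],s['time'])
w=snapshot("wrist");print(w["intrinsics"],w["tool_from_camera"]);cv2.imwrite("pics/w1.png",w["frame"])
E
```

```text
-0.024 -0.118 0.002 0.020 -1 |; 0.000 0.000 0.112 0.000 -1; 0.000 0.000 0.112 0.000 -1; 0.000 0.000 0.112 0.000 -1; 0.000 0.000 0.112 0.000 -1 |
[448.18652838 304.45276245 230.71946526] [-1.79880688e+02  8.77490942e-02 -1.74287464e+01] 2.8333
[[325.1922621    0.         275.17199992]
 [  0.         325.1922621  205.7528652 ]
 [  0.           0.           1.        ]] [[-5.49367529e-04 -9.45704718e-01 -3.25026592e-01  8.28294543e+01]
 [ 9.99999238e-01 -1.60204459e-04 -1.22408753e-03 -2.99307924e-01]
 [ 1.10555464e-03 -3.25027017e-01  9.45704085e-01 -1.42565897e+02]
 [ 0.00000000e+00  0.00000000e+00  0.00000000e+00  1.00000000e+00]]
```

```bash
cat >> h.py <<'E'
def wrist():
    st=sense();s=snapshot("wrist");K=s["intrinsics"];d=s["depth"]
    v,u=np.mgrid[:d.shape[0],:d.shape[1]];x=(u-K[0][2])/K[0][0];y=(v-K[1][2])/K[1][1]
    th=np.hypot(x,y);k=np.tan(np.minimum(th,1.45))/np.maximum(th,1e-9)
    P=np.stack([x*k*d,y*k*d,d],-1);T=np.array(s["tool_from_camera"]);P=P@T[:3,:3].T+T[:3,3]
    r,p,yw=np.radians(st["tcp_rot"])
    from scipy.spatial.transform import Rotation as R
    W=P@R.from_euler('xyz',[r,p,yw]).as_matrix().T+st["tool_pos"]
    return s,W,(d>0)&(th<1.4)
def wclus(lo,hi,box,minn=30):
    s,W,ok=wrist();x0,x1,y0,y1=box
    m=ok&(W[...,2]>lo)&(W[...,2]<hi)&(W[...,0]>x0)&(W[...,0]<x1)&(W[...,1]>y0)&(W[...,1]<y1)
    N,L=cv2.connectedComponents(m.astype(np.uint8),connectivity=4)
    for i in range(1,N):
        k=L==i
        if k.sum()<minn: continue
        p=W[k];c,r=cv2.minEnclosingCircle(p[:,:2].astype(np.float32));q=cv2.minAreaRect(p[:,:2].astype(np.float32))
        print("wrist",k.sum(),"circ",np.round(c,1),round(r,1),"med",np.round(np.median(p,0),1),"z95",round(np.percentile(p[:,2],95),1),"rect",[np.round(a,1).tolist() for a in q],"bgr",np.median(s["frame"][k],0))
    return s
E
python3 - <<'E'
from h import *
wclus(128,150,(380,520,250,420)); wclus(66,80,(380,520,250,420))
E
```

```text
wrist 949 circ [451.6 342.2] 15.6 med [452.9 341.4 137.8] z95 139.0 rect [[451.2, 342.7], [24.0, 24.2], 69.9] bgr [52. 54. 49.]
wrist 2347 circ [452. 343.] 44.0 med [455.9 330.9  74. ] z95 75.6 rect [[451.7, 342.8], [80.6, 40.0], 69.8] bgr [132. 133. 132.]
```

View pics/w1.png

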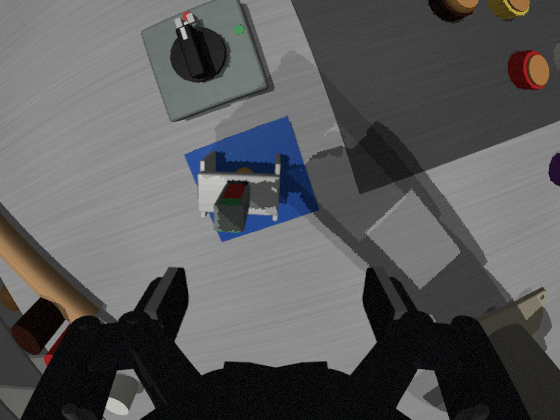

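The wrist view shows the gauge at (235,190) with its clear top, and the knob above it. The depth measurements put the gauge at (451.5,342.5) with yaw −20°.

apply_moves --series "-0.014 -0.063 0 0.012 -1; -0.014 -0.063 0 0.012 -1; 0 0 0.11 0 -1; 0 0 0.11 0 -1; 0 0 0.11 0 -1" --squeeze 50

```text
time: 3.4
tool_pos: [454.4, 335.8, 132.4]
tcp_rot: [-179.9, -0.1, -20.4]
ft_force: [-0.6, 0.9, -0.5]
finger_gap: 85.6
grip_force: 0.0
```

apply_moves --series "0 0 0.06 0 -1; 0 0 0.058 0 -1; 0 0 0 0 1; 0 0 0 0 1; 0 0 0 0 1"

```text
time: 3.82
tool_pos: [454.3, 336.5, 98.6]
tcp_rot: [-179.9, -0.1, -20.4]
ft_force: [0.9, 0.3, 1.4]
finger_gap: 51.5
grip_force: 0.0
```

apply_moves --series "0 0 0 0 1; 0 0 0 0 1; 0 0 0 0 1; 0 0 0 0 1; 0 0 0 0 1"

```text
time: 4.23
tool_pos: [454.3, 337.6, 98.6]
tcp_rot: [-179.9, -0.1, -20.3]
ft_force: [0.0, 0.4, 5.5]
finger_gap: 23.5
grip_force: 53.9
```

apply_moves --series "0 0 -0.04 0 1; 0 0 -0.04 0 1; 0 0 0 0 1; 0 0 0 0 1; 0 0 0 0 1"

```text
time: 4.65
tool_pos: [453.1, 336.9, 120.8]
tcp_rot: [180.0, 0.0, -20.3]
ft_force: [-0.5, 0.7, -3.4]
finger_gap: 23.3
grip_force: 52.8
```

```bash
python3 plan.py 1 450,300,123,-20 416,200,123,0 416,-161,123,0 416,-161,170,0
python3 - <<'E'
from h import *
s=sense();print(s['tool_pos'],s['tcp_rot'],s['finger_gap'],s['ft_force'])
wclus(20,110,(380,520,250,420),60)
clusters(60,110,(380,520,250,420),10,("scene",))
E
```

```text
0.033 0.119 -0.007 -0.003 1 |; 0.003 0.117 0.000 -0.058 1; -0.011 0.117 0.000 -0.058 1; -0.025 0.115 0.000 -0.058 1 |; 0.000 0.134 0.000 0.000 1; 0.000 0.134 0.000 0.000 1; 0.000 0.134 0.000 0.000 1; 0.000 0.134 0.000 0.000 1; 0.000 0.134 0.000 0.000 1; 0.000 0.134 0.000 0.000 1; 0.000 0.134 0.000 0.000 1; 0.000 0.134 0.000 0.000 1; 0.000 0.134 0.000 0.000 1 |; 0.000 0.000 -0.078 0.000 1; 0.000 0.000 -0.078 0.000 1 |
[453.08315419 336.86962857 120.84500363] [ 1.79996697e+02  3.83017562e-03 -2.03480317e+01] 23.281166113029148 [-0.48368697  0.65997673 -3.4047636 ]
wrist 7785 circ [449.  339.8] 49.7 med [459.8 335.6  96.2] z95 100.3 rect [[449.2, 339.5], [80.4, 61.4], 70.4] bgr [83. 84. 83.]
scene 410 circ [453.  334.8] 49.9 med [456.5 322.   90.1] z95 102.9 rect [[450.3, 337.0], [86.7, 64.9], 71.0] bgr [108.  110.5 111. ]
```

apply_moves --series "0.033 0.119 -0.007 -0.003 1; 0 0.117 0 -0.058 1; -0.01 0.117 0 -0.058 1; -0.025 0.115 0 -0.06 1; 0 0.134 0 0 1"

```text
time: 5.17
tool_pos: [413.1, 159.3, 121.9]
tcp_rot: [-180.0, 0.1, 0.7]
ft_force: [0.5, -0.2, -2.1]
finger_gap: 23.2
grip_force: 52.8
```

apply_moves --series "0 0.134 0 0 1; 0 0.134 0 0 1; 0 0.134 0 0 1; 0 0.134 0 0 1; 0 0.134 0 0 1"

```text
time: 5.58
tool_pos: [415.5, -42.8, 122.8]
tcp_rot: [-180.0, -0.0, 0.2]
ft_force: [0.6, -0.3, -2.6]
finger_gap: 23.5
grip_force: 52.8
```

apply_moves --series "0 0.134 0 0 1; 0 0.134 0 0 1; 0 0.134 0 0 1; 0 0 0 0 1; 0 0 0 0 1"

```text
time: 6.0
tool_pos: [415.8, -163.7, 122.6]
tcp_rot: [-180.0, 0.0, -0.1]
ft_force: [0.1, 1.5, -3.6]
finger_gap: 23.8
grip_force: 52.8
```

Run:
```python
from h import *
s=sense();print(s['tool_pos'],s['tcp_rot'],s['finger_gap'],s['ft_force'])
wclus(20,60,(440,650,-230,100),60)
t=s['tool_pos']
wclus(68,110,(t[0]-60,t[0]+60,t[1]-60,t[1]+60),60)
```

```text
[ 415.82293578 -163.72116248  122.56687151] [-1.79983071e+02  4.77690107e-02 -1.05297996e-01] 23.800146024781444 [ 0.09119838  1.53281335 -3.55637961]
wrist 2020 circ [589.2  39.1] 24.7 med [585.1  30.8  47.4] z95 54.9 rect [[586.3, 39.3], [45.5, 35.7], 83.3] bgr [37.  64.  89.5]
wrist 1224 circ [583.3 -50.5] 25.2 med [572.7 -54.6  38.2] z95 44.9 rect [[574.3, -49.6], [50.4, 20.3], 84.2] bgr [ 90. 161. 219.]
wrist 4011 circ [ 500.8 -160.4] 26.3 med [ 500.5 -160.3   41.5] z95 42.9 rect [[500.7, -160.8], [50.1, 50.3], 77.3] bgr [118. 176. 225.]
wrist 3526 circ [492.9 -56.4] 26.7 med [493.3 -62.6  44.3] z95 46.0 rect [[493.0, -56.4], [50.7, 51.0], 43.2] bgr [101. 167. 229.]
wrist 71 circ [ 440.5 -125.2] 2.4 med [ 440.5 -125.4   45.7] z95 59.1 rect [[440.7, -125.2], [1.4, 4.7], 1.4] bgr [88. 90. 89.]
wrist 63 circ [ 440.3 -200. ] 2.5 med [ 440.5 -199.5   47.6] z95 58.0 rect [[440.6, -200.0], [1.2, 5.0], 0.7] bgr [82. 83. 82.]
wrist 6362 circ [ 410.8 -161.2] 49.8 med [ 423.8 -161.3   97.8] z95 101.9 rect [[411.1, -161.4], [80.4, 60.9], 89.8] bgr [95. 97. 97.]
```

apply_moves --series "0 0 -0.08 0 1; 0 0 -0.08 0 1; 0.1 0 0 0 1; 0.1 0 0 0 1; 0.1 -0.002 0 0 1"

```text
time: 6.52
tool_pos: [508.2, -159.1, 171.9]
tcp_rot: [180.0, -0.1, 0.3]
ft_force: [-0.2, -0.5, -2.7]
finger_gap: 23.4
grip_force: 52.8
```

apply_moves --series "0 0 0 0 1; 0 0 0.06 0 1; 0 0 0.06 0 1; 0 0 0.06 0 1; 0 0 0.03 0 1"

```text
time: 6.93
tool_pos: [505.4, -158.4, 105.4]
tcp_rot: [-179.9, 0.2, 0.3]
ft_force: [0.7, 0.6, -2.5]
finger_gap: 23.6
grip_force: 52.9
```

apply_moves --series "0 0 0.013 0 1; 0 0 0.003 0 1; 0 0 0 0 1; 0 0 0 0 1; 0 0 0 0 1"

```text
time: 7.35
tool_pos: [507.0, -160.8, 104.0]
tcp_rot: [180.0, -0.1, 0.2]
ft_force: [-0.1, 0.5, -1.5]
finger_gap: 23.5
grip_force: 52.9
```

apply_moves --series "0 0 0.003 0 1; 0 0 0 0 1; 0 0 0 0 1; 0 0 0 0 1; 0 0 0 0 1"

```text
time: 7.77
tool_pos: [506.7, -161.0, 102.5]
tcp_rot: [180.0, -0.0, 0.2]
ft_force: [1.6, -0.7, -1.8]
finger_gap: 23.6
grip_force: 53.0
```

Run:
```python
from h import *
s=sense();print(s['tool_pos'],s['tcp_rot'],s['finger_gap'],s['ft_force'],s['wrist_torque'])
t=s['tool_pos']
s=wclus(50,92,(t[0]-60,t[0]+60,t[1]-60,t[1]+60),60)
cv2.imwrite("pics/w2.png",s["frame"])
wclus(10,49,(t[0]-60,t[0]+60,t[1]-40,t[1]+40),30)
clusters(10,49,(t[0]-60,t[0]+60,t[1]-60,t[1]+60),10,("scene",))
sc=snapshot("scene")["frame"];cv2.imwrite("pics/s2.png",cv2.resize(sc[180:300,150:310],(800,600),interpolation=cv2.INTER_CUBIC))
```

```text
[ 506.739717   -160.96589636  102.48865555] [ 1.79984050e+02 -2.61104880e-02  1.55016309e-01] 23.56299574553407 [ 1.63414951 -0.73636907 -1.79588483] [-0.01055418 -0.16534854 -0.01608614]
wrist 6388 circ [ 502.  -160.2] 49.5 med [ 513.9 -160.1   77.9] z95 83.0 rect [[502.2, -160.1], [59.8, 80.3], 0.2] bgr [107. 108. 108.]
wrist 379 circ [ 516.1 -123.7] 16.0 med [ 522.7 -125.    30.1] z95 47.5 rect [[516.2, -125.0], [32.0, 4.0], 7.6] bgr [84. 86. 85.]
wrist 386 circ [ 516.2 -197. ] 15.9 med [ 523.3 -194.9   30. ] z95 46.7 rect [[516.5, -194.9], [5.0, 31.8], 80.8] bgr [84. 85. 85.]
wrist 1744 circ [ 501.7 -160.8] 26.0 med [ 519.1 -160.7   37.6] z95 42.5 rect [[514.4, -160.8], [51.9, 25.9], 89.9] bgr [112. 122. 125.]
scene 586 circ [ 505.7 -164.7] 49.5 med [ 517.1 -174.1   31.9] z95 46.4 rect [[502.9, -164.0], [63.8, 81.7], 0.3] bgr [113. 116. 119.]
```

View pics/s2.png

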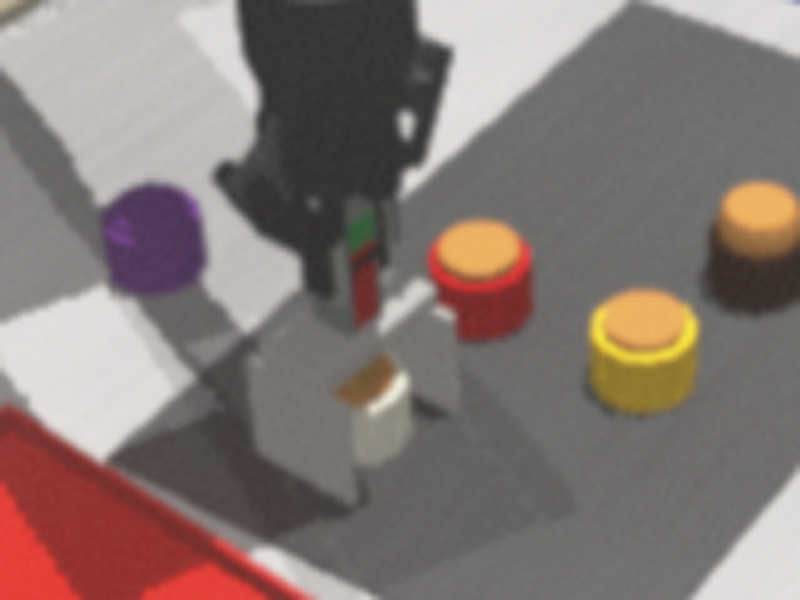

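The gauge sits centred over the white cake at (385,390), with the pointer in the red band at (362,250). I'll press lightly until the legs are seated.

apply_moves --series "0 0 0.003 0 1; 0 0 0 0 1; 0 0 0 0 1; 0 0 0 0 1; 0 0 0 0 1"

```text
time: 8.38
tool_pos: [506.9, -161.0, 102.4]
tcp_rot: [180.0, -0.0, 0.2]
ft_force: [-1.8, 0.7, 6.7]
finger_gap: 23.1
grip_force: 54.1
```

apply_moves --series "0 0 0.003 0 1; 0 0 0 0 1; 0 0 0 0 1; 0 0 0 0 1; 0 0 0 0 1"

```text
time: 8.8
tool_pos: [507.1, -161.0, 102.4]
tcp_rot: [180.0, -0.1, 0.2]
ft_force: [-4.8, 1.7, 12.6]
finger_gap: 23.8
grip_force: 55.0
```

apply_moves --series "0 0 -0.08 0 1; 0 0 -0.08 0 1; 0 0 -0.08 0 1; 0.073 -0.091 0 0 1; 0.073 -0.091 0 0 1"

```text
time: 9.22
tool_pos: [551.4, -107.1, 174.9]
tcp_rot: [179.9, -0.2, -0.0]
ft_force: [0.3, -1.2, -3.3]
finger_gap: 23.3
grip_force: 52.9
```

apply_moves --series "0.073 -0.091 0 0 1; 0.073 -0.091 0 0 1; 0 0 0 0 1; 0 0 0 0 1; 0 0 0 0 1"

```text
time: 9.63
tool_pos: [593.3, -51.2, 171.7]
tcp_rot: [180.0, 0.1, 0.2]
ft_force: [-0.2, 0.1, -3.6]
finger_gap: 23.6
grip_force: 52.9
```

```bash
cat > chk.py <<'E'
from h import *
st=sense();print(st['tool_pos'],st['tcp_rot'],st['finger_gap'],st['ft_force'])
t=st['tool_pos'];b=t[2]-98.5
wclus(b+45,b+90,(t[0]-60,t[0]+60,t[1]-60,t[1]+60),60)
print("--");wclus(18,59,(440,660,-230,100),60)
E
python3 chk.py
```

```text
[593.25339421 -51.2406915  171.68652321] [1.79992457e+02 1.03742946e-01 2.08928451e-01] 23.639972423059625 [-0.21074373  0.09178617 -3.63007346]
wrist 6491 circ [587.8 -50.5] 49.6 med [600.6 -50.9 147. ] z95 154.3 rect [[588.3, -50.4], [60.2, 80.7], 0.2] bgr [107. 109. 108.]
--
wrist 2481 circ [595.   42.6] 26.3 med [600.7  36.3  52.7] z95 54.9 rect [[595.8, 40.5], [51.1, 46.2], 16.0] bgr [ 72. 118. 166.]
wrist 2022 circ [590.4 -50.9] 26.3 med [598.6 -50.7  43. ] z95 44.8 rect [[592.9, -50.8], [50.2, 46.0], 88.7] bgr [ 49. 108. 131.]
wrist 1880 circ [ 500.7 -160.3] 27.1 med [ 507.8 -155.9   40.2] z95 42.6 rect [[501.2, -159.9], [51.3, 51.2], 15.8] bgr [103. 113. 146.]
```

apply_moves --series "0.005 0 0.06 0 1; 0 0 0.06 0 1; 0 0 0.06 0 1; 0 0 0.03 0 1; 0 0 0.013 0 1"

```text
time: 10.15
tool_pos: [593.8, -52.1, 103.8]
tcp_rot: [-180.0, 0.2, 0.1]
ft_force: [-0.5, 1.3, -2.4]
finger_gap: 23.0
grip_force: 53.0
```

apply_moves --series "0 0 0.005 0 1; 0 0 0.004 0 1; 0 0 0 0 1; 0 0 0 0 1; 0 0 0 0 1"

```text
time: 10.57
tool_pos: [595.9, -51.5, 103.9]
tcp_rot: [180.0, -0.1, 0.2]
ft_force: [-0.2, -0.6, -3.0]
finger_gap: 23.0
grip_force: 53.0
```

apply_moves --series "0 0 0.003 0 1; 0 0 0 0 1; 0 0 0 0 1; 0 0 0 0 1; 0 0 0 0 1"

```text
time: 10.98
tool_pos: [595.8, -51.4, 102.5]
tcp_rot: [180.0, -0.1, 0.2]
ft_force: [-0.8, 0.2, 1.9]
finger_gap: 23.3
grip_force: 53.4
```

```bash
python3 chk.py
python3 - <<'E'
from h import *
sc=snapshot("scene")["frame"];cv2.imwrite("pics/s3.png",cv2.resize(sc[180:300,200:360],(640,480),interpolation=cv2.INTER_CUBIC))
E
```

```text
[595.80027178 -51.39816628 102.50407064] [ 1.79988206e+02 -5.94085491e-02  1.62629567e-01] 23.33213991970552 [-0.82762373  0.21694421  1.89404374]
wrist 6478 circ [590.9 -50.5] 49.6 med [602.9 -50.5  77.8] z95 84.8 rect [[591.1, -50.6], [60.0, 80.4], 0.2] bgr [114. 116. 115.]
--
wrist 4018 circ [595.5  42.2] 26.3 med [602.   34.9  51.6] z95 54.9 rect [[597.9, 39.9], [50.5, 44.2], 44.7] bgr [ 68. 113. 158.]
wrist 405 circ [607.  -13.8] 14.1 med [614.1 -15.4  38.7] z95 56.5 rect [[607.2, -15.4], [28.2, 4.7], 9.9] bgr [91. 92. 92.]
wrist 406 circ [607.4 -87.2] 13.8 med [614.2 -85.5  38.6] z95 56.9 rect [[607.7, -85.5], [5.1, 27.7], 79.3] bgr [92. 94. 93.]
wrist 1597 circ [596.8 -51.2] 25.3 med [608.4 -51.1  38. ] z95 44.4 rect [[606.3, -51.6], [50.6, 19.0], 87.8] bgr [ 49. 113. 135.]
wrist 1104 circ [ 503.2 -160.3] 25.6 med [ 520.3 -162.2   37.2] z95 42.3 rect [[513.9, -165.4], [51.3, 24.5], 64.7] bgr [112. 119. 129.]
wrist 427 circ [485.6 -57.3] 21.8 med [482.7 -58.1  44.9] z95 45.9 rect [[482.8, -58.1], [19.0, 43.6], 17.3] bgr [ 64. 108. 153.]
```

View pics/s3.png

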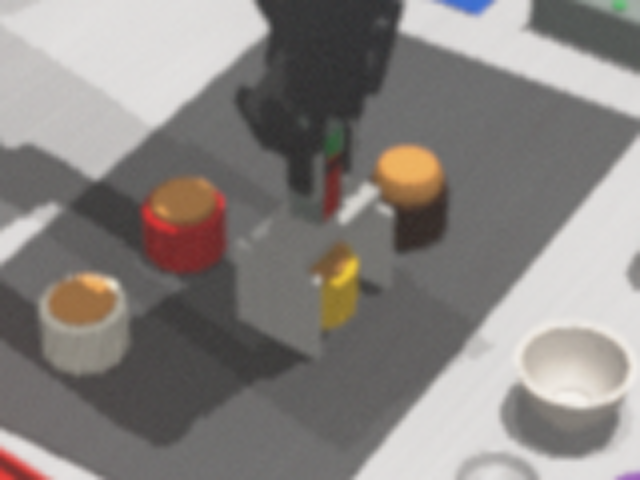

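The gauge is over the yellow cake at (335,285), with the pointer near the top of the red band. Red is next.

apply_moves --series "0 0 -0.08 0 1; 0 0 -0.08 0 1; 0 0 -0.08 0 1; -0.109 0.006 0 0 1; -0.109 0.006 0 0 1"

```text
time: 11.55
tool_pos: [531.0, -55.2, 175.5]
tcp_rot: [180.0, -0.2, 0.2]
ft_force: [-0.7, 0.3, -2.8]
finger_gap: 23.3
grip_force: 53.0
```

apply_moves --series "-0.109 0.007 0 0 1; 0 0 0 0 1; 0 0 0 0 1; 0 0 0 0 1; 0 0 0 0 1"

```text
time: 11.97
tool_pos: [498.1, -57.3, 174.3]
tcp_rot: [180.0, -0.1, 0.2]
ft_force: [0.6, 0.6, -2.6]
finger_gap: 23.8
grip_force: 52.9
```

```bash
python3 chk.py
```

```text
[498.0749897  -57.3024602  174.32489369] [ 1.79998568e+02 -5.25849913e-02  1.65528126e-01] 23.847487077335643 [ 0.63348239  0.57929408 -2.56705937]
wrist 6493 circ [493.5 -56.7] 49.6 med [505.7 -56.9 149.7] z95 157.0 rect [[493.6, -56.6], [60.6, 80.5], 0.0] bgr [102. 104. 104.]
--
wrist 2597 circ [595.   42.5] 26.4 med [594.   35.4  53. ] z95 55.0 rect [[594.7, 40.9], [48.0, 50.7], 75.4] bgr [ 97. 157. 211.]
wrist 2683 circ [589.7 -51. ] 26.1 med [589.8 -51.1  43.4] z95 45.0 rect [[590.0, -50.6], [50.1, 50.1], 90.0] bgr [119. 194. 237.]
wrist 2338 circ [ 500.6 -160.2] 26.5 med [ 504.  -156.2   41. ] z95 42.8 rect [[501.0, -160.1], [50.6, 51.2], 77.2] bgr [106. 170. 212.]
wrist 1894 circ [493.4 -56.4] 26.2 med [502.5 -56.3  43.7] z95 45.7 rect [[497.1, -56.4], [45.1, 52.2], 0.7] bgr [ 45.  72. 108.]
```

Aligned. Lower 72 mm.

apply_moves --series "0 0 0.065 0 1; 0 0 0.065 0 1; 0 0 0.065 0 1; 0 0 0.025 0 1; 0 0 0.013 0 1"

```text
time: 12.48
tool_pos: [496.6, -57.0, 102.5]
tcp_rot: [-180.0, 0.2, 0.2]
ft_force: [-0.7, -0.6, -2.1]
finger_gap: 23.7
grip_force: 53.0
```

apply_moves --series "0 0 0.006 0 1; 0 0 0.003 0 1; 0 0 0 0 1; 0 0 0 0 1; 0 0 0 0 1"

```text
time: 12.9
tool_pos: [498.1, -57.4, 102.4]
tcp_rot: [180.0, -0.1, 0.2]
ft_force: [0.5, 0.2, 1.2]
finger_gap: 23.6
grip_force: 53.4
```

apply_moves --series "0 0 0.003 0 1; 0 0 0 0 1; 0 0 0 0 1; 0 0 0 0 1; 0 0 0 0 1"

```text
time: 13.32
tool_pos: [498.4, -57.4, 102.4]
tcp_rot: [180.0, -0.1, 0.2]
ft_force: [-3.0, 1.2, 8.0]
finger_gap: 23.5
grip_force: 54.6
```

```bash
python3 chk.py
```

```text
[498.358742   -57.4481089  102.38690827] [ 1.79977437e+02 -1.45990555e-01  1.62366731e-01] 23.46717976276889 [-2.95480382  1.22634787  8.04381022]
wrist 6495 circ [494.1 -57. ] 49.6 med [505.6 -56.6  77.8] z95 85.0 rect [[494.2, -56.8], [60.2, 80.4], 0.1] bgr [112. 114. 113.]
--
wrist 4813 circ [590.2 -50.8] 26.3 med [589.7 -50.9  43.5] z95 44.9 rect [[590.1, -50.8], [50.6, 50.4], 56.5] bgr [133. 223. 250.]
wrist 4437 circ [595.  42.] 26.4 med [593.8  33.3  52.7] z95 54.9 rect [[594.3, 39.3], [45.0, 50.5], 76.2] bgr [ 70. 115. 161.]
wrist 3674 circ [ 500.8 -160.5] 26.6 med [ 505.1 -154.7   40.8] z95 42.6 rect [[500.7, -160.2], [51.1, 51.2], 46.3] bgr [111. 176. 184.]
wrist 411 circ [509.7 -19.6] 14.2 med [516.8 -21.4  38.9] z95 56.9 rect [[510.0, -21.5], [28.3, 4.9], 10.3] bgr [89. 91. 90.]
wrist 419 circ [510.1 -93.1] 14.0 med [517.2 -91.5  39. ] z95 56.8 rect [[510.4, -91.5], [5.0, 28.0], 79.0] bgr [91. 92. 92.]
wrist 1615 circ [502.1 -56. ] 23.9 med [511.2 -56.5  37.9] z95 45.4 rect [[509.8, -55.6], [19.0, 47.7], 2.8] bgr [ 42.  52. 114.]
```

apply_moves --series "0 0 -0.085 0 1; 0 0 -0.085 0 1; 0 0 -0.085 0 1; 0.084 -0.082 0 0 1; 0.084 -0.082 0 0 1"

```text
time: 13.83
tool_pos: [549.5, -8.8, 180.3]
tcp_rot: [179.9, -0.3, -0.0]
ft_force: [0.6, -0.9, -3.9]
finger_gap: 23.3
grip_force: 53.0
```

apply_moves --series "0.084 -0.082 0 0 1; 0.084 -0.082 0 0 1; 0 0 0 0 1; 0 0 0 0 1; 0 0 0 0 1"

```text
time: 14.25
tool_pos: [597.3, 41.3, 176.3]
tcp_rot: [180.0, 0.1, 0.2]
ft_force: [-0.3, 0.0, -3.0]
finger_gap: 23.5
grip_force: 52.9
```

```bash
python3 chk.py
```

```text
[597.31832077  41.31225978 176.34447106] [1.79974533e+02 8.13303352e-02 1.98618286e-01] 23.548838789718154 [-0.34059501  0.00715629 -3.01520871]
wrist 6486 circ [592.8  42. ] 49.4 med [604.8  42.2 151.7] z95 159.1 rect [[593.0, 42.2], [59.9, 80.4], 0.0] bgr [102. 103. 103.]
--
wrist 1989 circ [595.5  42.5] 26.2 med [605.4  42.8  51.3] z95 54.7 rect [[600.2, 42.7], [42.8, 52.2], 1.6] bgr [ 44.  75. 106.]
wrist 2310 circ [590.1 -50.6] 26.7 med [594.2 -46.2  43. ] z95 44.8 rect [[590.3, -50.3], [51.5, 50.6], 25.8] bgr [ 57. 102. 140.]
wrist 1487 circ [ 501.3 -159.4] 26.5 med [ 507.5 -152.8   38.5] z95 42.5 rect [[501.1, -159.6], [51.2, 50.8], 44.7] bgr [108. 166. 228.]
wrist 1787 circ [493.6 -55.7] 26.6 med [502.3 -51.3  43.1] z95 45.7 rect [[494.1, -55.2], [50.1, 51.0], 40.6] bgr [ 52.  76. 183.]
```

apply_moves --series "0.006 0 0.065 0 1; 0 0 0.065 0 1; 0 0 0.065 0 1; 0 0 0.03 0 1; 0 0 0.013 0 1"

```text
time: 14.77
tool_pos: [598.1, 40.5, 104.1]
tcp_rot: [180.0, 0.2, 0.1]
ft_force: [-0.4, -0.7, -1.5]
finger_gap: 23.3
grip_force: 53.0
```

apply_moves --series "0 0 0.006 0 1; 0 0 0.004 0 1; 0 0 0 0 1; 0 0 0 0 1; 0 0 0 0 1"

```text
time: 15.18
tool_pos: [600.3, 41.3, 103.7]
tcp_rot: [180.0, -0.1, 0.2]
ft_force: [0.4, -0.6, -1.9]
finger_gap: 23.4
grip_force: 53.0
```

apply_moves --series "0 0 0.003 0 1; 0 0 0 0 1; 0 0 0 0 1; 0 0 0 0 1; 0 0 0 0 1"

```text
time: 15.6
tool_pos: [600.3, 41.4, 102.5]
tcp_rot: [180.0, -0.1, 0.2]
ft_force: [1.0, 0.0, 3.1]
finger_gap: 23.4
grip_force: 53.6
```

```bash
python3 chk.py;  python3 - <<'E'
from h import *
sc=snapshot("scene")["frame"];cv2.imwrite("pics/s4.png",cv2.resize(sc[140:260,220:380],(640,480),interpolation=cv2.INTER_CUBIC))
E
```

```text
[600.27564127  41.41521065 102.49817592] [ 1.79997510e+02 -9.10435016e-02  1.63671564e-01] 23.38410833972333 [0.99647282 0.03292275 3.07114285]
wrist 6863 circ [595.5  42.2] 49.6 med [608.3  42.3  77.8] z95 84.6 rect [[595.9, 42.2], [60.1, 80.5], 0.2] bgr [109. 111. 110.]
--
wrist 411 circ [611.6  79.2] 14.4 med [618.5  77.5  39. ] z95 57.0 rect [[611.9, 77.5], [28.7, 4.9], 10.2] bgr [88. 89. 88.]
wrist 416 circ [612.    5.7] 14.1 med [618.8   7.4  38.7] z95 56.9 rect [[612.3, 7.5], [4.9, 28.2], 79.5] bgr [89. 90. 90.]
wrist 1637 circ [603.5  42.5] 23.6 med [614.1  42.4  38.3] z95 53.7 rect [[612.5, 42.7], [18.0, 47.1], 0.8] bgr [33. 44. 69.]
wrist 3646 circ [590.2 -50.5] 26.6 med [595.9 -44.8  42.9] z95 44.7 rect [[590.3, -50.3], [51.1, 50.7], 59.0] bgr [ 59. 107. 147.]
wrist 1897 circ [ 501.5 -159.6] 26.6 med [ 509.1 -150.9   38. ] z95 42.4 rect [[502.7, -158.2], [47.9, 50.9], 45.2] bgr [115. 173. 233.]
wrist 199 circ [511.4 -64.7] 16.1 med [515.8 -65.7  26.3] z95 37.1 rect [[514.1, -65.8], [32.1, 6.4], 66.5] bgr [21. 20. 91.]
```

View pics/s4.png

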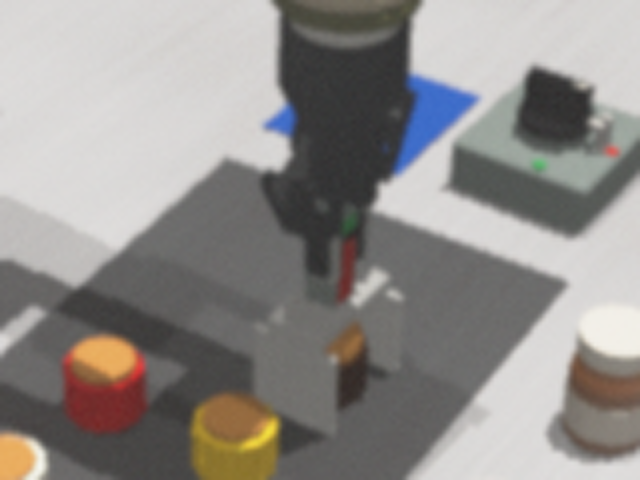

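The gauge is over the brown cake at (350,360). The pointer is above the red band and partly hidden by the finger, which fits a cake of about 50 mm. Next I return the gauge to its mat.

apply_moves --series "0 0 -0.085 0 1; 0 0 -0.085 0 1; 0 0 -0.085 0 1; -0.057 -0.11 0 0 1; -0.057 -0.11 0 0 1"

```text
time: 16.17
tool_pos: [566.1, 106.6, 179.7]
tcp_rot: [-180.0, -0.2, -0.0]
ft_force: [-1.5, 1.3, -3.4]
finger_gap: 23.1
grip_force: 52.9
```

apply_moves --series "-0.057 -0.11 0 0 1; -0.057 -0.11 0 0 1; -0.057 -0.11 0 0 1; -0.057 -0.11 0 0 1; -0.057 -0.11 0 0 1"

```text
time: 16.58
tool_pos: [477.2, 273.1, 177.0]
tcp_rot: [180.0, 0.1, 0.1]
ft_force: [1.5, 0.2, -1.9]
finger_gap: 23.7
grip_force: 52.9
```

apply_moves --series "-0.057 -0.11 0 0 1; -0.057 -0.11 0 0 1; 0 0 0.08 0 1; 0 0 0.08 0 1; 0 0 0 0 1"

```text
time: 17.0
tool_pos: [440.5, 336.5, 123.8]
tcp_rot: [179.7, 0.5, 0.3]
ft_force: [-0.6, -0.2, -4.1]
finger_gap: 23.5
grip_force: 52.8
```

```bash
python3 chk.py | head -2
python3 - <<'E'
from h import *
s,W,ok=wrist();f=s["frame"].astype(int)
m=((f[...,0]>f[...,2]+50)&(f[...,0]>f[...,1]+20)&ok&(abs(W[...,2])<8))
p=W[m];p=p[np.hypot(p[:,0]-442,p[:,1]-337)<110];print(len(p),p.min(0),p.max(0),cv2.minAreaRect(p[:,:2].astype(np.float32)))
E
```

```text
[440.52880069 336.45591982 123.77640649] [179.6881455    0.50865624   0.26082075] 23.528351719469807 [-0.62416139 -0.24462536 -4.13426345]
wrist 6591 circ [435.5 336.8] 49.5 med [448.1 337.2  99.1] z95 106.2 rect [[435.7, 337.1], [60.4, 80.6], 0.3] bgr [82. 83. 83.]
11011 [384.12952856 269.59175974  -1.45505215] [503.93194304 403.50531291   3.7532747 ] ((441.9418640136719, 336.66607666015625), (120.01831817626953, 130.64329528808594), 1.944124698638916)
```

apply_moves --series "0.006 0 0.04 0 1; 0 0 0.03 0 1; 0 0 0.008 0 1; 0 0 0.005 0 1; 0 0 0 0 1"

```text
time: 17.57
tool_pos: [446.5, 337.6, 104.8]
tcp_rot: [180.0, 0.0, 0.1]
ft_force: [-0.3, 0.2, -3.3]
finger_gap: 23.4
grip_force: 52.9
```

apply_moves --series "0 0 0.003 0 1; 0 0 0 0 1; 0 0 0 0 1; 0 0 0 0 1; 0 0 0 0 1"

```text
time: 17.98
tool_pos: [446.8, 338.1, 104.7]
tcp_rot: [-180.0, -0.0, 0.2]
ft_force: [-0.2, -0.4, -2.2]
finger_gap: 23.2
grip_force: 52.9
```

apply_moves --series "0 0 0.015 0 1; 0 0 0.004 0 1; 0 0 0 0 1; 0 0 0 0 1; 0 0 0 0 1"

```text
time: 18.4
tool_pos: [446.5, 337.9, 98.5]
tcp_rot: [180.0, 0.0, 0.2]
ft_force: [-1.1, 0.3, -4.0]
finger_gap: 23.5
grip_force: 53.0
```

apply_moves --series "0 0 0.004 0 1; 0 0 0 0 1; 0 0 0 0 1; 0 0 0 0 1; 0 0 0 0 1"

```text
time: 18.82
tool_pos: [446.8, 338.0, 98.4]
tcp_rot: [-180.0, -0.0, 0.2]
ft_force: [-2.1, -1.8, 5.3]
finger_gap: 23.6
grip_force: 54.0
```

apply_moves --series "0 0 0 0 -0.5; 0 0 0 0 -1; 0 0 0 0 -1; 0 0 0 0 -1; 0 0 0 0 -1"

```text
time: 19.23
tool_pos: [446.7, 338.0, 97.4]
tcp_rot: [-180.0, -0.0, 0.2]
ft_force: [-0.8, 0.1, -0.1]
finger_gap: 81.8
grip_force: 0.0
```

apply_moves --series "0 0 -0.06 0 -1; 0 0 -0.1 0 -1; 0 0 -0.13 0 -1; 0 0 -0.1 0 -1; 0 0 0 0 -1"

```text
time: 19.65
tool_pos: [449.9, 340.0, 222.9]
tcp_rot: [-179.6, -0.6, 0.2]
ft_force: [0.8, 0.2, 1.5]
finger_gap: 85.6
grip_force: 0.0
```

```bash
python3 chk.py |head -1
python3 - <<'E'
from h import *
wclus(50,90,(380,520,260,420)); wclus(125,150,(380,520,260,420));print('knob');wclus(66,100,(540,680,260,420))
clusters(20,59,(440,660,-230,100),15)
s=snapshot("top");W=world(s);f=s["frame"].astype(int)
m=(f[...,2]>f[...,0]+60)&(f[...,2]>f[...,1]+60)&(W[...,1]<-225)&(W[...,1]>-520)&(W[...,0]>300)&(W[...,0]<620)
p=W[m];print(len(p),cv2.minAreaRect(p[:,:2].astype(np.float32)),np.median(p,0))
E
```

```text
[449.87701485 340.00486448 222.86887431] [-1.79638797e+02 -5.80308909e-01  1.63276879e-01] 85.63031082388467 [0.78202696 0.22487798 1.54976858]
wrist 3125 circ [442.4 339.3] 49.2 med [450.  340.   73.7] z95 77.0 rect [[442.5, 339.1], [59.2, 79.7], 0.2] bgr [92. 93. 93.]
wrist 1125 circ [442.8 338.5] 15.7 med [445.1 339.  137.7] z95 138.9 rect [[442.9, 338.7], [24.0, 23.5], 89.5] bgr [46. 48. 44.]
knob
wrist 905 circ [591.6 340. ] 23.2 med [589.5 338.9  84.8] z95 86.1 rect [[591.4, 339.2], [45.0, 14.2], 0.1] bgr [30. 29. 30.]
top 226 circ [594.6  41.1] 25.5 med [592.3  40.3  51.2] z95 56.9 rect [[594.8, 41.4], [47.7, 49.7], 77.7] bgr [ 53.5 101.5 136.5]
top 233 circ [590.2 -51.2] 25.5 med [588.4 -51.   41.2] z95 46.0 rect [[589.8, -51.2], [48.6, 47.7], 0.2] bgr [ 67. 132. 166.]
top 244 circ [ 501.6 -160.6] 26.0 med [ 499.8 -159.8   40. ] z95 44.6 rect [[501.3, -160.7], [49.2, 49.8], 75.0] bgr [ 71. 128. 166.]
top 231 circ [493.  -56.5] 24.9 med [491.6 -56.3  42.9] z95 47.2 rect [[493.1, -56.4], [47.7, 48.2], 44.4] bgr [ 70. 131. 166.]
4976 ((462.0621337890625, -361.3459167480469), (210.51071166992188, 209.7979736328125), 87.2378158569336) [ 457.78369513 -362.71216244    4.39884463]
```

apply_moves --series "0.013 0.128 0 0 -1; 0.013 0.128 0 0 -1; 0.013 0.128 0 0 -1; 0.013 0.128 0 0 -1; 0.013 0.128 0 0 -1"

```text
time: 20.42
tool_pos: [465.9, 144.3, 213.2]
tcp_rot: [180.0, 0.1, 0.2]
ft_force: [1.0, -0.8, 0.1]
finger_gap: 85.4
grip_force: 0.0
```

apply_moves --series "0.013 0.128 0 0 -1; 0.013 0.128 0 0 -1; 0.013 0.128 0 0 -1; 0.013 0.128 0 0 -1; 0.013 0.128 0 0 -1"

```text
time: 20.83
tool_pos: [486.0, -47.7, 213.5]
tcp_rot: [-180.0, 0.1, 0.2]
ft_force: [1.0, -0.6, -0.7]
finger_gap: 85.4
grip_force: 0.0
```

apply_moves --series "0.013 0.128 0 0 -0.8; 0.013 0.128 0 0 -0.8; 0.013 0.128 0 0 -0.8; 0 0 0.13 0 -0.8; 0 0 0.13 0 -0.8"

```text
time: 21.25
tool_pos: [500.3, -164.4, 137.4]
tcp_rot: [179.9, -0.3, -0.1]
ft_force: [0.7, -0.4, -1.5]
finger_gap: 76.7
grip_force: 0.0
```

apply_moves --series "0 0 0 0 -0.7; 0 0 0 0 -0.7; 0 0 0 0 -0.7; 0 0 0 0 -0.7; 0 0 0 0 -0.7"

```text
time: 21.67
tool_pos: [500.5, -161.3, 139.3]
tcp_rot: [179.9, -0.2, 0.2]
ft_force: [0.4, 0.6, 0.2]
finger_gap: 72.7
grip_force: 0.0
```

```bash
cat > chk2.py <<'E'
from h import *
st=sense();print(st['tool_pos'],st['tcp_rot'],st['finger_gap'],st['ft_force'])
wclus(15,59,(400,660,-230,100),60)
E
python3 chk2.py
```

```text
[ 500.46822179 -161.30274989  139.32281258] [179.90066216  -0.22618848   0.21409233] 72.68805548281051 [0.44456576 0.58535881 0.18109537]
wrist 3233 circ [590.2 -51.1] 26.5 med [589.8 -57.2  43.2] z95 45.1 rect [[590.3, -51.2], [51.0, 50.9], 28.5] bgr [110. 185. 236.]
wrist 2703 circ [594.9  41.7] 26.3 med [594.3  29.   48.2] z95 55.0 rect [[594.1, 38.7], [44.6, 51.1], 72.9] bgr [ 43.  74. 104.]
wrist 3255 circ [ 501.1 -160.6] 26.3 med [ 505.1 -160.5   41.3] z95 42.8 rect [[501.2, -160.5], [50.5, 50.8], 15.8] bgr [ 96. 132. 150.]
wrist 2893 circ [493.2 -56.6] 26.4 med [498.3 -62.4  44.1] z95 45.9 rect [[493.4, -56.7], [50.0, 51.1], 11.1] bgr [ 93. 154. 227.]
```

apply_moves --series "0.002 -0.002 0.12 0 -0.7; 0 0 0.12 0 -0.7; 0 0 0.12 0 -0.7; 0 0 0.07 0 -0.7; 0 0 0.022 0 -0.7" --squeeze 35

```text
time: 22.13
tool_pos: [497.0, -159.2, -2.3]
tcp_rot: [-179.9, 0.3, 0.2]
ft_force: [0.2, -0.1, -0.1]
finger_gap: 72.5
grip_force: 0.0
```

apply_moves --series "0 0 0 0 -0.7; 0 0 0 0 1; 0 0 0 0 1; 0 0 0 0 1; 0 0 0 0 1"

```text
time: 22.55
tool_pos: [501.7, -161.4, 3.7]
tcp_rot: [179.9, -0.3, 0.2]
ft_force: [-0.7, 0.0, 7.9]
finger_gap: 48.8
grip_force: 36.7
```

apply_moves --series "0 0 0 0 1; 0 0 0 0 1; 0 0 0 0 1; 0 0 -0.02 0 1; 0 0 -0.02 0 1"

```text
time: 22.97
tool_pos: [499.7, -160.7, 14.1]
tcp_rot: [180.0, -0.0, 0.2]
ft_force: [-0.6, -0.5, -1.0]
finger_gap: 49.3
grip_force: 36.3
```

apply_moves --series "0 0 -0.03 0 1; 0 0 -0.03 0 1; 0 0 0 0 1; 0 0 0 0 1; 0 0 0 0 1"

```text
time: 23.38
tool_pos: [499.4, -160.5, 31.0]
tcp_rot: [180.0, -0.0, 0.2]
ft_force: [-0.1, 0.1, -1.3]
finger_gap: 49.1
grip_force: 36.3
```

```bash
cat > chk3.py <<'E'
from h import *
st=sense();t=st['tool_pos'];print(t,st['tcp_rot'],st['finger_gap'],st['ft_force'])
wclus(7,100,(t[0]-40,t[0]+40,t[1]-40,t[1]+40),60)
E
python3 chk3.py;python3 - <<'E'
from h import *
s=wrist()[0]["frame"];sc=snapshot("scene")["frame"]
cv2.imwrite("pics/w5.png",np.vstack([cv2.resize(s,(400,300)),cv2.resize(sc[190:310,150:310],(400,300))]))
E
```

```text
[ 499.35049346 -160.49646426   30.97990403] [ 1.79993927e+02 -1.17662646e-02  1.60618754e-01] 49.054234005555394 [-0.10943929  0.07815118 -1.30630122]
wrist 18085 circ [ 499.1 -160.5] 40.6 med [ 509.8 -160.1   68.5] z95 88.4 rect [[498.9, -160.7], [51.8, 80.3], 16.8] bgr [ 53.  89. 123.]
```

View pics/w5.png

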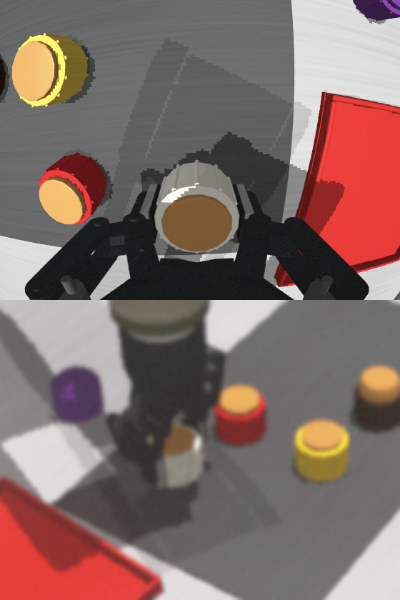

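The white cake is held upright, at (197,225) in the wrist view.

apply_moves --series "0.004 0.1 0 0 1; 0.004 0.125 0 0 1; 0.004 0.125 0 0 1; 0.004 0.125 0 0 1; 0.004 0.125 0 0 1"

```text
time: 23.95
tool_pos: [505.4, -341.9, 30.3]
tcp_rot: [-180.0, 0.0, 0.2]
ft_force: [1.2, 0.0, -0.9]
finger_gap: 49.3
grip_force: 36.4
```

apply_moves --series "0.004 0.125 0 0 1; 0.002 0.09 0 0 1; 0 0 0 0 1; 0 0 0 0 1; 0 0 0 0 1"

```text
time: 24.37
tool_pos: [507.3, -404.3, 29.9]
tcp_rot: [-179.9, 0.1, 0.1]
ft_force: [0.6, 0.6, -1.0]
finger_gap: 49.3
grip_force: 36.6
```

```bash
python3 chk3.py;python3 - <<'E'
from h import *
s,W,ok=wrist();f=s["frame"].astype(int)
m=(f[...,2]>f[...,0]+60)&(f[...,2]>f[...,1]+60)&ok&(W[...,2]>8)&(W[...,2]<25)&(W[...,1]<-220)
p=W[m];print(len(p),p.min(0),p.max(0))
E
```

```text
[ 507.28376257 -404.30895824   29.88634382] [-1.79912297e+02  6.88178103e-02  1.32763041e-01] 49.26294143502886 [ 0.55228692  0.64690528 -0.96505806]
wrist 18242 circ [ 506.6 -404.3] 40.6 med [ 517.8 -403.9   67.4] z95 88.4 rect [[506.8, -404.4], [51.6, 80.5], 16.2] bgr [37. 63. 88.]
5739 [ 359.33246813 -471.04543275    8.00420791] [ 570.80207819 -255.60480637   20.54010781]
```

apply_moves --series "0 0 0.03 0 1; 0 0 0.03 0 1; 0 0 0.014 0 1; 0 0 0.008 0 1; 0 0 0 0 1"

```text
time: 24.88
tool_pos: [507.4, -404.0, 5.4]
tcp_rot: [-179.9, 0.1, 0.2]
ft_force: [0.3, -0.6, -0.8]
finger_gap: 49.2
grip_force: 36.4
```

apply_moves --series "0 0 0.003 0 1; 0 0 0 0 1; 0 0 0 0 1; 0 0 0 0 1; 0 0 0 0 1"

```text
time: 25.3
tool_pos: [507.9, -405.1, 5.5]
tcp_rot: [180.0, -0.0, 0.2]
ft_force: [-0.2, -0.0, -1.0]
finger_gap: 49.3
grip_force: 36.4
```

apply_moves --series "0 0 0.003 0 1; 0 0 0 0 1; 0 0 0.003 0 1; 0 0 0 0 1; 0 0 0 0 1"

```text
time: 25.72
tool_pos: [507.9, -405.2, 4.8]
tcp_rot: [180.0, -0.0, 0.2]
ft_force: [-4.5, 3.5, 8.8]
finger_gap: 49.1
grip_force: 37.4
```

apply_moves --series "0 0 0.003 0 1; 0 0 0 0 1; 0 0 0 0 1; 0 0 0 0 1; 0 0 0 0 1"

```text
time: 26.13
tool_pos: [508.0, -405.2, 4.8]
tcp_rot: [180.0, -0.0, 0.2]
ft_force: [-8.2, 6.5, 16.9]
finger_gap: 49.0
grip_force: 38.1
```

apply_moves --series "0 0 -0.006 0 1; 0 0 0 0 -0.2; 0 0 0 0 -0.4; 0 0 0 0 -0.4; 0 0 0 0 -0.4"

```text
time: 26.55
tool_pos: [507.7, -404.8, 4.1]
tcp_rot: [-180.0, 0.0, 0.2]
ft_force: [-0.3, 0.3, -0.7]
finger_gap: 59.7
grip_force: 0.0
```

apply_moves --series "0 0 -0.05 0 -0.4; 0 0 -0.1 0 -0.4; 0 0 -0.13 0 -0.7; 0 0 -0.11 0 -0.7; 0 0 0 0 -0.7"

```text
time: 26.97
tool_pos: [511.7, -408.5, 132.3]
tcp_rot: [179.5, -0.6, 0.2]
ft_force: [1.2, -0.4, 1.2]
finger_gap: 72.5
grip_force: 0.0
```

```bash
python3 chk3.py
python3 - <<'E'
from h import *
clusters(22,59,(350,660,-470,100),15)
E
```

```text
[ 511.69857065 -408.53586413  132.29480558] [ 1.79451358e+02 -5.85462037e-01  1.64475767e-01] 72.50000799731728 [ 1.24469119 -0.35691656  1.24557437]
wrist 3548 circ [ 507.5 -404.7] 26.4 med [ 512.6 -404.6   42.2] z95 43.8 rect [[507.9, -404.6], [50.7, 50.8], 16.4] bgr [ 76.  94. 106.]
top 71 circ [ 659.6 -314.2] 22.2 med [ 652.9 -312.7   33.9] z95 42.6 rect [[651.8, -314.1], [44.5, 15.6], 89.1] bgr [118.  54.  97.]
top 225 circ [595.1  41.3] 25.8 med [592.5  40.2  51.2] z95 56.7 rect [[594.8, 41.3], [48.3, 48.8], 43.9] bgr [ 54. 103. 140.]
top 229 circ [589.5 -51.1] 25.4 med [588.6 -51.1  41.4] z95 46.6 rect [[589.7, -51.3], [47.8, 48.6], 89.7] bgr [ 66. 130. 165.]
top 112 circ [ 506.3 -398.1] 21.9 med [ 501.6 -392.9   40.3] z95 45.6 rect [[500.7, -396.2], [39.5, 32.0], 73.8] bgr [36.5 64.5 82.5]
top 229 circ [493.2 -56.5] 24.9 med [493.5 -56.3  42.5] z95 47.5 rect [[493.1, -56.3], [47.8, 48.0], 44.3] bgr [ 69. 130. 164.]
top 33 circ [ 350.3 -124.8] 17.4 med [ 353.2 -124.3   33.5] z95 40.2 rect [[354.7, -124.8], [8.8, 34.7], 0.0] bgr [126.  55. 105.]
```

apply_moves --series "0.03 -0.131 0 0 -0.7; 0.03 -0.131 0 0 -0.7; 0.03 -0.131 0 0 -0.7; 0.03 -0.131 0 0 -0.7; 0.03 -0.131 0 0 -0.7"

```text
time: 27.48
tool_pos: [551.2, -206.2, 120.0]
tcp_rot: [-179.9, 0.1, 0.1]
ft_force: [1.8, -0.1, 1.1]
finger_gap: 72.6
grip_force: 0.0
```

apply_moves --series "0.03 -0.131 0 0 -0.7; 0.03 -0.131 0 0 -0.7; 0.03 -0.131 0 0 -0.7; 0.034 -0.131 0 0 -0.7; 0 0 0 0 -0.7"

```text
time: 27.9
tool_pos: [589.0, -43.8, 120.2]
tcp_rot: [-179.8, 0.1, 0.5]
ft_force: [-0.1, -0.4, -0.1]
finger_gap: 72.9
grip_force: 0.0
```

apply_moves --series "0 0 0 0 -0.7; 0 0 0 0 -0.7; 0 0 0 0 -0.7"

```text
time: 28.15
tool_pos: [588.3, -52.2, 120.7]
tcp_rot: [180.0, 0.1, 0.1]
ft_force: [-0.5, -0.4, -0.3]
finger_gap: 72.4
grip_force: 0.0
```

```bash
python3 chk2.py
```

```text
[588.31677279 -52.15203079 120.73945212] [1.79989565e+02 8.67272311e-02 9.96141357e-02] 72.4036742027597 [-0.53166127 -0.39615702 -0.29294921]
wrist 3629 circ [595.4  41.9] 26.3 med [601.3  34.8  51.8] z95 54.9 rect [[597.8, 39.8], [50.2, 43.6], 45.1] bgr [ 71. 117. 163.]
wrist 3785 circ [590.3 -51.1] 26.3 med [595.2 -51.2  43.3] z95 44.8 rect [[590.5, -51.0], [50.7, 50.5], 57.3] bgr [ 54. 122. 147.]
wrist 2777 circ [493.8 -55.9] 26.4 med [504.7 -55.7  42.7] z95 45.7 rect [[495.8, -55.3], [46.7, 51.5], 10.0] bgr [ 61.  77. 156.]
```

apply_moves --series "0.006 -0.002 0.12 0 -0.7; 0 0 0.12 0 -0.7; 0 0 0.08 0 -0.7; 0 0 0.04 0 -0.7; 0 0 0.02 0 -0.7"

```text
time: 28.62
tool_pos: [588.7, -51.4, 4.9]
tcp_rot: [-180.0, 0.2, 0.1]
ft_force: [-0.6, -0.6, 0.3]
finger_gap: 72.6
grip_force: 0.0
```

apply_moves --series "0 0 0.008 0 -0.7; 0 0 0 0 -0.7; 0 0 0 0 1; 0 0 0 0 1; 0 0 0 0 1"

```text
time: 29.03
tool_pos: [592.6, -50.8, 7.4]
tcp_rot: [180.0, -0.2, 0.2]
ft_force: [-0.9, -0.2, 6.5]
finger_gap: 49.1
grip_force: 36.6
```

apply_moves --series "0 0 0 0 1; 0 0 0 0 1; 0 0 0 0 1; 0 0 -0.02 0 1; 0 0 -0.02 0 1"

```text
time: 29.45
tool_pos: [590.8, -50.3, 17.8]
tcp_rot: [-180.0, 0.0, 0.2]
ft_force: [1.0, -0.2, -0.5]
finger_gap: 48.9
grip_force: 36.3
```

apply_moves --series "0 0 -0.03 0 1; 0 0 -0.03 0 1; 0 0 0 0 1; 0 0 0 0 1; 0 0 0 0 1"

```text
time: 29.87
tool_pos: [590.8, -50.4, 35.2]
tcp_rot: [180.0, -0.0, 0.2]
ft_force: [-1.1, -0.5, -0.7]
finger_gap: 48.9
grip_force: 36.3
```

```bash
python3 chk3.py
```

```text
[590.83549255 -50.4255745   35.15654756] [ 1.79999382e+02 -9.71352585e-03  1.63269969e-01] 48.92038575991704 [-1.07761962 -0.49512727 -0.71264538]
wrist 17377 circ [590.8 -50.4] 40.6 med [600.8 -50.   71.1] z95 91.5 rect [[588.8, -50.3], [80.4, 50.8], 86.9] bgr [ 52.  94. 130.]
```

apply_moves --series "-0.035 0.11 0 0 1; -0.035 0.11 0 0 1; -0.035 0.11 0 0 1; -0.035 0.11 0 0 1; -0.035 0.11 0 0 1"

```text
time: 30.33
tool_pos: [537.7, -216.6, 34.4]
tcp_rot: [-180.0, 0.1, 0.2]
ft_force: [0.5, -0.0, -0.3]
finger_gap: 49.1
grip_force: 36.4
```

apply_moves --series "-0.035 0.11 0 0 1; -0.035 0.12 0 0 1; -0.032 0.1 0 0 1; 0 0 0 0 1; 0 0 0 0 1"

```text
time: 30.75
tool_pos: [507.4, -316.1, 34.5]
tcp_rot: [-180.0, 0.0, -0.0]
ft_force: [0.2, 0.9, -1.3]
finger_gap: 48.9
grip_force: 36.5
```

apply_moves --series "0 0 0 0 1; 0 0 0 0 1; 0 0 0.04 0 1; 0 0 0.03 0 1; 0 0 0 0 1"

```text
time: 31.17
tool_pos: [507.0, -312.5, 10.8]
tcp_rot: [-179.8, 0.2, 0.2]
ft_force: [-0.2, 0.0, -1.8]
finger_gap: 49.1
grip_force: 36.5
```

```bash
python3 chk3.py
```

```text
[ 507.02550555 -312.45190023   10.77759124] [-179.83950816    0.20889014    0.23871361] 49.06409656777824 [-0.18635433  0.04832706 -1.83385572]
wrist 25889 circ [ 507.4 -312.4] 40.6 med [ 517.9 -312.1   47.9] z95 97.3 rect [[505.3, -312.3], [80.3, 50.5], 87.5] bgr [26. 27. 34.]
wrist 69 circ [ 517.  -338.9] 2.9 med [ 516.9 -338.6   98.5] z95 99.8 rect [[516.8, -338.8], [5.7, 2.4], 55.9] bgr [17. 17. 16.]
wrist 64 circ [ 516.9 -285.3] 2.4 med [ 516.7 -285.5   98.8] z95 99.9 rect [[516.5, -285.6], [2.0, 4.7], 38.2] bgr [16.  16.5 15. ]
```

apply_moves --series "0 0 0.005 0 1; 0 0 0.003 0 1; 0 0 0.003 0 1; 0 0 0 0 1; 0 0 0 0 1"

```text
time: 31.63
tool_pos: [508.6, -314.8, 11.0]
tcp_rot: [180.0, -0.0, 0.2]
ft_force: [0.3, -1.2, 0.1]
finger_gap: 49.1
grip_force: 36.5
```

apply_moves --series "0 0 0.003 0 1; 0 0 0 0 1; 0 0 0 0 1; 0 0 0 0 1; 0 0 0 0 1"

```text
time: 32.05
tool_pos: [508.5, -314.7, 10.0]
tcp_rot: [180.0, -0.0, 0.2]
ft_force: [-0.4, 0.1, -1.2]
finger_gap: 49.3
grip_force: 36.5
```

apply_moves --series "0 0 0.003 0 1; 0 0 0 0 1; 0 0 0.003 0 1; 0 0 0 0 1; 0 0 0 0 1"

```text
time: 32.47
tool_pos: [508.5, -314.7, 8.4]
tcp_rot: [-180.0, 0.0, 0.2]
ft_force: [-2.1, 0.2, 3.3]
finger_gap: 48.9
grip_force: 36.9
```

apply_moves --series "0 0 0.003 0 1; 0 0 0 0 1; 0 0 0 0 1; 0 0 0 0 1; 0 0 0 0 1"

```text
time: 32.88
tool_pos: [508.5, -314.8, 8.3]
tcp_rot: [180.0, 0.0, 0.2]
ft_force: [-6.1, 4.0, 12.6]
finger_gap: 49.4
grip_force: 37.7
```

apply_moves --series "0 0 -0.005 0 1; 0 0 0 0 -0.2; 0 0 0 0 -0.4; 0 0 0 0 -0.4; 0 0 0 0 -0.4"

```text
time: 33.3
tool_pos: [508.4, -314.6, 8.4]
tcp_rot: [-180.0, 0.0, 0.2]
ft_force: [-1.1, -0.5, 0.4]
finger_gap: 59.9
grip_force: 0.0
```

apply_moves --series "0 0 -0.05 0 -0.4; 0 0 -0.1 0 -0.4; 0 0 -0.13 0 -0.7; 0 0 -0.1 0 -0.7; 0 0 0 0 -0.7"

```text
time: 33.72
tool_pos: [512.3, -317.4, 131.0]
tcp_rot: [179.6, -0.5, 0.2]
ft_force: [1.3, -1.0, 0.5]
finger_gap: 72.8
grip_force: 0.0
```

apply_moves --series "-0.007 -0.123 0 0 -0.7; -0.007 -0.123 0 0 -0.7; -0.007 -0.123 0 0 -0.7; -0.007 -0.123 0 0 -0.7; -0.007 -0.123 0 0 -0.7"

```text
time: 34.13
tool_pos: [497.0, -128.7, 122.4]
tcp_rot: [-180.0, -0.0, 0.1]
ft_force: [1.0, -0.2, -0.4]
finger_gap: 72.7
grip_force: 0.0
```

apply_moves --series "-0.007 -0.123 0 0 -0.7; -0.007 -0.123 0 0 -0.7; 0 0 0 0 -0.7; 0 0 0 0 -0.7; 0 0 0 0 -0.7"

```text
time: 34.55
tool_pos: [493.2, -56.6, 122.6]
tcp_rot: [180.0, -0.0, 0.2]
ft_force: [0.6, -0.6, 0.0]
finger_gap: 72.9
grip_force: 0.0
```

```bash
python3 chk2.py
python3 - <<'E'
from h import *
wclus(22,59,(400,570,-460,-250),60);print();clusters(22,59,(350,660,-470,100),15)
E
```

```text
[493.19166933 -56.64919537 122.64228633] [ 1.79968813e+02 -1.18056998e-02  2.19636514e-01] 72.89780932574624 [ 0.59239459 -0.64507249  0.00431586]
wrist 3847 circ [594.9  42.5] 26.6 med [593.4  33.8  52.7] z95 54.9 rect [[594.1, 39.6], [45.1, 50.9], 74.8] bgr [ 74. 119. 166.]
wrist 3703 circ [493.3 -56.5] 26.3 med [498.4 -56.4  44.3] z95 45.8 rect [[493.3, -56.5], [51.1, 50.3], 13.3] bgr [ 52.  84. 121.]
wrist 1815 circ [ 506. -313.] 26.6 med [ 509.1 -302.    40. ] z95 45.4 rect [[506.1, -310.4], [46.0, 51.2], 89.1] bgr [104. 180. 239.]

top 73 circ [ 659.2 -313.8] 22.0 med [ 652.6 -311.9   33.9] z95 42.6 rect [[652.3, -313.9], [15.1, 44.1], 0.5] bgr [109.  53.  91.]
top 142 circ [595.1  42.8] 25.0 med [593.4  48.8  51.8] z95 56.7 rect [[596.9, 50.2], [31.3, 49.4], 75.2] bgr [ 69.  126.  158.5]
top 262 circ [ 508.4 -404.4] 26.2 med [ 507.6 -401.6   40.3] z95 45.1 rect [[507.7, -403.7], [50.4, 49.1], 17.6] bgr [ 54. 111. 153.]
top 254 circ [ 506.4 -314.3] 26.6 med [ 505.  -311.3   42.1] z95 47.3 rect [[506.9, -313.4], [49.1, 50.8], 26.5] bgr [ 51.5 113.  155. ]
```

Both placed cakes are upright. Now grasp red.

apply_moves --series "0 0 0.12 0 -0.7; 0 0 0.12 0 -0.7; 0 0 0.08 0 -0.7; 0 0 0.04 0 -0.7; 0 0 0.02 0 -0.7"

```text
time: 35.12
tool_pos: [491.3, -57.0, 6.4]
tcp_rot: [-180.0, 0.2, 0.1]
ft_force: [-0.7, 0.3, 0.1]
finger_gap: 72.3
grip_force: 0.0
```

apply_moves --series "0 0 0.008 0 -0.7; 0 0 0 0 -0.7; 0 0 0 0 1; 0 0 0 0 1; 0 0 0 0 1"

```text
time: 35.53
tool_pos: [494.7, -56.9, 8.3]
tcp_rot: [179.9, -0.2, 0.2]
ft_force: [0.1, -0.8, 6.9]
finger_gap: 49.2
grip_force: 36.1
```

apply_moves --series "0 0 0 0 1; 0 0 0 0 1; 0 0 0 0 1; 0 0 -0.02 0 1; 0 0 -0.02 0 1"

```text
time: 35.95
tool_pos: [493.0, -56.3, 18.9]
tcp_rot: [-180.0, 0.0, 0.2]
ft_force: [-0.5, -0.5, -1.1]
finger_gap: 49.1
grip_force: 36.4
```

apply_moves --series "0 0 -0.03 0 1; 0 0 -0.03 0 1; 0 0 0 0 1; 0 0 0 0 1; 0 0 0 0 1"

```text
time: 36.37
tool_pos: [493.1, -56.4, 36.4]
tcp_rot: [180.0, -0.0, 0.2]
ft_force: [-0.5, 0.9, -0.2]
finger_gap: 49.0
grip_force: 36.4
```

```bash
python3 chk3.py
```

```text
[493.07712625 -56.40464884  36.37483636] [ 1.79997187e+02 -1.48566193e-02  1.60827177e-01] 49.00187722017621 [-0.4736499   0.90555645 -0.19433247]
wrist 17403 circ [493.3 -56.5] 40.6 med [503.3 -56.   72.4] z95 92.8 rect [[494.4, -56.1], [46.3, 80.9], 11.5] bgr [ 36.  35. 123.]
```

apply_moves --series "-0.031 0.108 0 0 1; -0.031 0.108 0 0 1; -0.031 0.108 0 0 1; -0.031 0.108 0 0 1; -0.031 0.108 0 0 1"

```text
time: 36.83
tool_pos: [446.0, -219.6, 35.7]
tcp_rot: [-180.0, 0.0, 0.2]
ft_force: [0.8, -0.8, -1.2]
finger_gap: 49.0
grip_force: 36.5
```

apply_moves --series "-0.031 0.108 0 0 1; -0.031 0.108 0 0 1; -0.031 0.108 0 0 1; 0 0 0 0 1; 0 0 0 0 1"

```text
time: 37.25
tool_pos: [418.5, -317.1, 35.8]
tcp_rot: [-180.0, 0.0, -0.0]
ft_force: [-0.8, 0.2, -1.1]
finger_gap: 48.7
grip_force: 36.7
```

apply_moves --series "0 0 0 0 1; 0 0 0 0 1; 0 0 0.04 0 1; 0 0 0.03 0 1; 0 0 0 0 1"

```text
time: 37.67
tool_pos: [418.1, -313.5, 12.3]
tcp_rot: [-179.8, 0.2, 0.2]
ft_force: [-0.5, 0.7, -1.0]
finger_gap: 48.8
grip_force: 36.7
```

apply_moves --series "0 0 0.005 0 1; 0 0 0.003 0 1; 0 0 0.003 0 1; 0 0 0 0 1; 0 0 0 0 1"

```text
time: 38.08
tool_pos: [419.6, -316.0, 12.3]
tcp_rot: [180.0, -0.0, 0.2]
ft_force: [0.1, 0.5, -1.2]
finger_gap: 49.3
grip_force: 36.7
```

```bash
python3 chk3.py
```

```text
[ 419.59977242 -315.99896986   12.26673536] [ 1.79981262e+02 -2.33515505e-02  1.58346622e-01] 49.31480143750943 [ 0.05302539  0.52844017 -1.18403722]
wrist 25139 circ [ 419.6 -316. ] 40.6 med [ 430.4 -315.5   49.4] z95 97.3 rect [[420.2, -316.0], [80.2, 48.9], 89.1] bgr [24. 23. 60.]
```

Contact is expected at about 9.3.

apply_moves --series "0 0 0.004 0 1; 0 0 0 0 1; 0 0 0.004 0 1; 0 0 0 0 1; 0 0 0 0 1"

```text
time: 38.55
tool_pos: [419.3, -315.8, 9.5]
tcp_rot: [-180.0, 0.0, 0.2]
ft_force: [0.2, -0.1, -1.2]
finger_gap: 49.0
grip_force: 36.7
```

apply_moves --series "0 0 0.003 0 1; 0 0 0 0 1; 0 0 0 0 1; 0 0 0 0 1; 0 0 0 0 1"

```text
time: 38.97
tool_pos: [419.4, -315.9, 9.3]
tcp_rot: [-180.0, 0.0, 0.2]
ft_force: [-2.2, 1.8, 6.5]
finger_gap: 49.0
grip_force: 37.4
```

apply_moves --series "0 0 -0.002 0 1; 0 0 0 0 -0.2; 0 0 0 0 -0.4; 0 0 0 0 -0.4; 0 0 0 0 -0.4"

```text
time: 39.38
tool_pos: [419.4, -315.8, 9.2]
tcp_rot: [-180.0, -0.0, 0.2]
ft_force: [-0.8, 0.9, -0.4]
finger_gap: 59.6
grip_force: 0.0
```

apply_moves --series "0 0 -0.05 0 -0.4; 0 0 -0.1 0 -0.4; 0 0 -0.13 0 -0.4; 0 0 -0.13 0 -0.7; 0 0 -0.13 0 -0.7"

```text
time: 39.8
tool_pos: [419.0, -315.4, 172.7]
tcp_rot: [-180.0, 0.0, 0.2]
ft_force: [0.2, -0.8, 0.5]
finger_gap: 72.6
grip_force: 0.0
```

apply_moves --series "0 0 -0.09 0 -1; 0 0 0 0 -1; 0 0 0 0 -1; 0 0 0 0 -1; 0 0 0 0 -1"

```text
time: 40.22
tool_pos: [418.6, -315.1, 196.4]
tcp_rot: [-179.9, 0.1, 0.2]
ft_force: [-1.6, 0.3, 0.0]
finger_gap: 85.2
grip_force: 0.0
```

```bash
python3 chk2.py
python3 - <<'E'
from h import *
wclus(22,59,(370,570,-460,-250),60);print();clusters(22,59,(350,660,-470,100),15)
clusters(60,145,(390,500,290,390),15)
s=wrist()[0]["frame"];cv2.imwrite("pics/w6.png",s)
E
```

```text
[ 418.60261793 -315.11050018  196.37207771] [-1.79881035e+02  1.28848089e-01  1.59462627e-01] 85.19410957003589 [-1.61339296  0.26769486  0.02431999]
wrist 286 circ [594.3  31.5] 23.2 med [592.6  19.6  22.9] z95 31.9 rect [[593.5, 24.3], [17.5, 46.4], 83.4] bgr [ 3.  6. 12.]
wrist 2315 circ [ 506.2 -314. ] 26.0 med [ 506.  -314.2   44.5] z95 46.0 rect [[505.9, -313.9], [50.0, 49.8], 57.5] bgr [ 86. 142. 188.]
wrist 2253 circ [ 507.5 -404.1] 26.4 med [ 507.1 -401.2   42.1] z95 43.9 rect [[507.3, -403.9], [50.7, 50.4], 14.2] bgr [ 88. 141. 193.]
wrist 2168 circ [ 418.2 -315.2] 26.2 med [ 421.2 -315.4   45.4] z95 46.8 rect [[418.1, -315.4], [49.6, 50.5], 12.4] bgr [ 46.   74.5 146. ]

top 72 circ [ 658.1 -314.2] 21.5 med [ 653.5 -311.3   34.5] z95 42.9 rect [[652.0, -314.2], [15.6, 43.0], 0.1] bgr [118.5  55.   99. ]
top 227 circ [594.8  41.2] 25.7 med [591.5  40.1  51.7] z95 56.7 rect [[594.8, 41.3], [48.3, 48.9], 47.7] bgr [ 52. 105. 140.]
top 231 circ [ 508.5 -404.8] 26.0 med [ 510.3 -398.8   40.5] z95 44.6 rect [[511.0, -401.1], [41.3, 50.4], 51.5] bgr [ 55. 115. 157.]
top 252 circ [ 507.1 -313.8] 26.3 med [ 505.1 -311.2   42. ] z95 47.0 rect [[507.0, -313.8], [49.7, 49.1], 4.1] bgr [ 47.5 103.  143. ]
top 62 circ [ 404.4 -311.2] 19.4 med [ 401.5 -311.4   40.4] z95 47.6 rect [[400.1, -311.2], [38.4, 14.3], 89.6] bgr [ 27.   30.5 100.5]
top 33 circ [ 350.6 -124.4] 17.4 med [ 353.3 -124.    34.5] z95 39.8 rect [[354.7, -124.4], [8.6, 34.8], 0.2] bgr [126.  57. 103.]
top 401 circ [424.  354.8] 44.6 med [420.1 346.5  75.8] z95 139.2 rect [[424.7, 354.6], [51.4, 74.3], 4.4] bgr [111. 115. 108.]
```

View pics/w6.png

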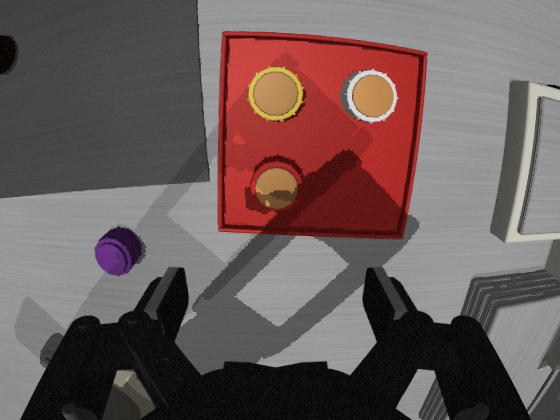

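All three cakes are upright in the tray, at (276,95), (372,95) and (276,187). The gauge on the mat seems to have been nudged to about (424,355), so I'll go there and check.

apply_moves --series "0.021 -0.135 -0.01 0 -1; 0.021 -0.135 -0.01 0 -1; 0.021 -0.135 -0.01 0 -1; 0.021 -0.135 -0.01 0 -1; 0.021 -0.135 -0.01 0 -1"

```text
time: 40.88
tool_pos: [450.0, -111.6, 213.2]
tcp_rot: [-180.0, 0.0, 0.1]
ft_force: [0.7, -0.3, 0.2]
finger_gap: 85.5
grip_force: 0.0
```

apply_moves --series "0.021 -0.135 0 0 -1; 0.021 -0.135 0 0 -1; 0.021 -0.135 0 0 -1; 0.021 -0.135 0 0 -1; 0.021 -0.135 0 0 -1"

```text
time: 41.3
tool_pos: [481.0, 91.4, 213.2]
tcp_rot: [180.0, -0.0, 0.2]
ft_force: [1.2, -0.2, -0.1]
finger_gap: 85.4
grip_force: 0.0
```

apply_moves --series "0.021 -0.135 0 0 -1; 0.021 -0.135 0 0 -1; 0.021 -0.135 0 0 -1; 0.021 -0.135 0 0 -1; 0.021 -0.135 0 0 -1"

```text
time: 41.72
tool_pos: [511.9, 294.1, 212.8]
tcp_rot: [180.0, 0.0, 0.2]
ft_force: [1.2, -1.1, 0.2]
finger_gap: 85.1
grip_force: 0.0
```

apply_moves --series "0.021 -0.135 0 0 -1; 0 0 0 0 -1; 0 0 0 0 -1; 0 0 0 0 -1; 0 0 0 0 -1"

```text
time: 42.13
tool_pos: [518.4, 331.4, 213.2]
tcp_rot: [180.0, 0.0, 0.1]
ft_force: [-0.6, -1.0, -0.6]
finger_gap: 85.7
grip_force: 0.0
```

```bash
cat > chk4.py <<'E'
from h import *
st=sense();print(st['tool_pos'],st['tcp_rot'],st['joint_pos'])
wclus(50,90,(350,530,260,450)); wclus(125,150,(350,530,260,450));print('knob');wclus(66,100,(540,680,260,420))
s,W,ok=wrist();f=s["frame"].astype(int)
m=((f[...,0]>f[...,2]+50)&(f[...,0]>f[...,1]+20)&ok&(abs(W[...,2])<8))
p=W[m];p=p[np.hypot(p[:,0]-442,p[:,1]-337)<110];print(len(p),cv2.minAreaRect(p[:,:2].astype(np.float32)))
E
python3 chk4.py
```

```text
[518.42220623 331.43951697 213.20296794] [1.79971608e+02 1.03643187e-02 1.14527444e-01] [ 2.78307641e+01  1.03271443e+01  8.40040494e+01 -2.03713045e-02
  8.56911864e+01  1.17717769e+02]
wrist 2587 circ [421. 359.] 49.5 med [431.3 355.3  73.9] z95 81.4 rect [[421.2, 359.0], [59.9, 80.5], 5.5] bgr [165. 168. 167.]
wrist 815 circ [421.  358.9] 16.2 med [425.6 358.7 137.6] z95 138.9 rect [[420.4, 359.2], [25.7, 24.3], 7.0] bgr [116. 121. 112.]
knob
wrist 1017 circ [594.7 339. ] 25.3 med [595.2 338.9  84.9] z95 86.1 rect [[594.6, 339.4], [50.0, 14.1], 0.0] bgr [31. 31. 31.]
6772 ((441.434814453125, 336.86700439453125), (120.79412841796875, 130.10140991210938), 1.6774998903274536)
```

The gauge is about 30 mm from the mat centre and still upright, inside the 45 mm limit, so I'm leaving it. Joint 6 needs a half-turn first to leave room for the clockwise turn.

apply_moves --series "0.127 -0.013 0 0 -1; 0.127 -0.013 0 0 -1; 0 0 0 -0.06 -1; 0 0 0 -0.06 -1; 0 0 0 -0.06 -0.5"

```text
time: 42.75
tool_pos: [595.2, 339.4, 212.3]
tcp_rot: [180.0, 0.1, 21.0]
ft_force: [-0.4, 1.0, 0.5]
finger_gap: 75.4
grip_force: 0.0
```

apply_moves --series "0 0 0 -0.06 -0.4; 0 0 0 -0.06 -0.4; 0 0 0 -0.06 -0.4; 0 0 0 -0.06 -0.4; 0 0 0 -0.06 -0.4"

```text
time: 43.17
tool_pos: [594.8, 339.7, 213.7]
tcp_rot: [180.0, -0.0, 55.4]
ft_force: [0.6, -0.1, 0.2]
finger_gap: 59.7
grip_force: 0.0
```

apply_moves --series "0 0 0 -0.06 -0.4; 0 0 0 -0.06 -0.4; 0 0 0 -0.06 -0.4; 0 0 0 -0.06 -0.4; 0 0 0 -0.06 -0.4"

```text
time: 43.58
tool_pos: [594.8, 339.7, 213.7]
tcp_rot: [180.0, -0.0, 89.8]
ft_force: [-0.1, 0.0, 0.2]
finger_gap: 59.8
grip_force: 0.0
```

apply_moves --series "0 0 0 -0.06 -0.4; 0 0 0 -0.06 -0.4; 0 0 0 -0.06 -0.4; 0 0 0 -0.06 -0.4; 0 0 0 -0.06 -0.4"

```text
time: 44.0
tool_pos: [594.8, 339.7, 213.7]
tcp_rot: [180.0, 0.0, 124.2]
ft_force: [0.4, 0.3, 1.2]
finger_gap: 59.6
grip_force: 0.0
```

apply_moves --series "0 0 0 -0.06 -0.4; 0 0 0 -0.06 -0.4; 0 0 0 -0.06 -0.4; 0 0 0 -0.06 -0.4; 0 0 0 -0.06 -0.4"

```text
time: 44.42
tool_pos: [594.8, 339.7, 213.7]
tcp_rot: [180.0, 0.0, 158.6]
ft_force: [-0.2, 0.1, 0.7]
finger_gap: 60.1
grip_force: 0.0
```

apply_moves --series "0 0 0 -0.06 -0.4; 0 0 0 -0.06 -0.4; 0 0 0 -0.06 -0.4; 0 0 0 0 -0.4; 0 0 0 0 -0.4"

```text
time: 44.83
tool_pos: [594.7, 339.9, 213.6]
tcp_rot: [180.0, 0.0, 178.7]
ft_force: [-0.8, -0.2, -0.1]
finger_gap: 59.9
grip_force: 0.0
```

```bash
python3 chk4.py
```

```text
[594.73293208 339.88560254 213.60542481] [1.79991958e+02 1.78420988e-02 1.78661369e+02] [ 2.54615960e+01  2.10450372e+01  7.12982371e+01 -8.66910468e-04
  8.76371740e+01 -6.31997385e+01]
wrist 2096 circ [434.4 360.3] 42.7 med [434.1 354.4  73.8] z95 78.9 rect [[434.1, 360.3], [33.6, 80.4], 5.8] bgr [174. 177. 176.]
knob
wrist 914 circ [593.6 339.5] 25.4 med [590.6 339.4  84.7] z95 85.9 rect [[593.4, 339.2], [14.0, 49.6], 89.6] bgr [14. 14. 13.]
8082 ((447.0933837890625, 336.763427734375), (109.45877838134766, 130.5509490966797), 1.9352635145187378)
```

apply_moves --series "0 0 0.12 -0.011 -0.4; 0 0 0.12 0 -0.4; 0 0 0.12 0 -0.4; 0 0 0.08 0 -0.4; 0 0 0.03 0 -0.4" --squeeze 45

```text
time: 45.45
tool_pos: [591.3, 338.9, 66.4]
tcp_rot: [-179.8, -0.4, -179.9]
ft_force: [-0.7, -1.3, -0.8]
finger_gap: 59.8
grip_force: 0.0
```

apply_moves --series "0 0 0.02 0 -0.4; 0 0 0 0 -0.4; 0 0 0 0 -0.4; 0 0 0 0 -0.4; 0 0 0 0 -0.4"

```text
time: 45.87
tool_pos: [596.1, 341.2, 68.9]
tcp_rot: [179.9, 0.2, -179.8]
ft_force: [-0.3, -0.0, -0.2]
finger_gap: 59.6
grip_force: 0.0
```

apply_moves --series "0 0 0 0 1; 0 0 0 0 1; 0 0 0 0 1; 0 0 0 0 1; 0 0 0 0 1"

```text
time: 46.28
tool_pos: [594.7, 338.8, 66.1]
tcp_rot: [-179.9, -0.0, -179.8]
ft_force: [0.4, -6.5, 1.6]
finger_gap: 12.7
grip_force: 47.1
```

apply_moves --series "0 0 0 0 1; 0 0 0 0 1; 0 0 0 0 1; 0 0 0 0 1; 0 0 0 0 1"

```text
time: 46.7
tool_pos: [594.7, 338.9, 66.1]
tcp_rot: [-179.9, -0.0, -179.9]
ft_force: [-0.4, -6.8, 1.9]
finger_gap: 13.2
grip_force: 47.1
```

apply_moves --series "0 0 0.01 0 1; 0 0 0.01 0 1; 0 0 0.006 0 1; 0 0 0 0 1; 0 0 0 0 1"

```text
time: 47.12
tool_pos: [594.8, 338.9, 59.1]
tcp_rot: [-179.9, -0.0, -179.9]
ft_force: [-2.3, -7.6, 6.4]
finger_gap: 12.5
grip_force: 47.8
```

apply_moves --series "0 0 0.004 0 1; 0 0 0 0 1; 0 0 0 0 1; 0 0 0 0 1; 0 0 0 0 1"

```text
time: 47.53
tool_pos: [594.9, 338.9, 59.0]
tcp_rot: [-179.9, -0.0, -179.8]
ft_force: [-6.3, -9.9, 13.9]
finger_gap: 13.2
grip_force: 48.7
```

Fully pressed. Turn clockwise.

apply_moves --series "0 0 0 0.05 1; 0 0 0 0.05 1; 0 0 0 0.05 1; 0 0 0 0.05 1; 0 0 0 0.05 1"

```text
time: 47.95
tool_pos: [595.0, 339.0, 59.0]
tcp_rot: [-179.9, 0.1, 151.2]
ft_force: [-5.2, -8.9, 11.8]
finger_gap: 12.6
grip_force: 48.6
```

apply_moves --series "0 0 0 0.05 1; 0 0 0 0.05 1; 0 0 0 0.05 1; 0 0 0 0.05 1; 0 0 0 0.05 1"

```text
time: 48.37
tool_pos: [595.3, 339.1, 59.0]
tcp_rot: [-180.0, 0.1, 122.6]
ft_force: [-3.2, -8.9, 10.5]
finger_gap: 13.0
grip_force: 48.5
```

apply_moves --series "0 0 0 0.05 1; 0 0 0 0.05 1; 0 0 0 0.035 1; 0 0 0 0 1; 0 0 0 0 1"

```text
time: 48.78
tool_pos: [595.4, 339.0, 59.0]
tcp_rot: [180.0, 0.1, 107.4]
ft_force: [-4.0, -8.7, 11.6]
finger_gap: 12.9
grip_force: 48.4
```

```bash
python3 -c "
from h import *
s=sense();print(s['tool_pos'],s['tcp_rot'],s['wrist_torque'],s['ft_force'],s['finger_gap'])"
```

```text
[595.38823465 338.99893084  59.00412219] [1.79972145e+02 1.21922789e-01 1.07350633e+02] [-1.46236496  0.51645592 -0.06257033] [-4.01398244 -8.71069143 11.59958349] 12.891708055617741
```

apply_moves --series "0 0 0 0.008 1; 0 0 0 0 1; 0 0 0 0 1; 0 0 0 0 -0.2; 0 0 0 0 -0.3"

```text
time: 49.2
tool_pos: [594.7, 340.5, 57.5]
tcp_rot: [180.0, -0.0, 106.5]
ft_force: [0.2, 0.1, -0.7]
finger_gap: 35.8
grip_force: 0.0
```

apply_moves --series "0 0 0 0 -0.3; 0 0 0 0 -0.3; 0 0 -0.05 0 -0.3; 0 0 -0.1 0 -0.3; 0 0 -0.13 0 -0.3"

```text
time: 49.62
tool_pos: [592.3, 339.6, 138.5]
tcp_rot: [-179.6, 0.1, 106.5]
ft_force: [0.8, -0.2, -0.9]
finger_gap: 55.1
grip_force: 0.0
```

apply_moves --series "0 0 -0.13 0 -0.3; 0 0 -0.13 0 -0.3; 0 0 0 0 -0.3; 0 0 0 0 -0.3; 0 0 0 0 -0.3"

```text
time: 50.03
tool_pos: [594.8, 340.8, 220.1]
tcp_rot: [179.9, -0.0, 106.5]
ft_force: [0.0, 0.2, -0.7]
finger_gap: 55.4
grip_force: 0.0
```

Run:
```python
from h import *
s=wclus(66,110,(540,680,260,420));cv2.imwrite("pics/w7.png",s["frame"])
t=snapshot("top")["frame"];cv2.imwrite("pics/t7.png",cv2.resize(t[160:300,110:440],(792,336)))
clusters(22,145,(380,660,-470,420),15,("scene","top"))
print(sense()['ft_force'])
```

```text
wrist 882 circ [594.1 339.6] 25.6 med [593.6 342.8  84.6] z95 85.8 rect [[594.2, 339.7], [13.7, 50.3], 16.5] bgr [19. 19. 19.]
scene 681 circ [425.  354.8] 49.8 med [430.3 343.   68.9] z95 134.3 rect [[422.2, 353.6], [64.1, 88.6], 6.8] bgr [112. 114. 116.]
scene 1031 circ [598.1 334.6] 76.2 med [606.3 316.9  39.2] z95 79.4 rect [[597.5, 332.9], [111.5, 119.4], 0.2] bgr [88. 92. 88.]
scene 333 circ [598.3  37.8] 25.2 med [603.1  27.8  45.2] z95 54.7 rect [[598.4, 36.3], [44.2, 47.1], 88.7] bgr [ 62.  95. 131.]
scene 423 circ [ 420.6 -317.5] 26.9 med [ 427.6 -323.    41.1] z95 47.5 rect [[422.2, -320.5], [51.5, 46.4], 47.6] bgr [ 65.  92. 205.]
scene 441 circ [ 508.1 -315.6] 27.4 med [ 514.9 -322.3   41.2] z95 46.5 rect [[509.9, -317.8], [50.9, 47.8], 59.6] bgr [ 71. 168. 229.]
scene 509 circ [ 508.7 -408.2] 26.9 med [ 515.3 -411.    40.3] z95 44.6 rect [[509.0, -407.8], [51.9, 49.4], 9.2] bgr [123. 169. 231.]
scene 80 circ [ 656.6 -316.5] 21.0 med [ 655.1 -320.9   38. ] z95 41.5 rect [[652.3, -316.5], [15.4, 41.7], 0.0] bgr [175.  87. 147.]
top 74 circ [ 658.8 -313.4] 21.9 med [ 653.9
[... 208 characters left out ...]
 66. 62.]
top 229 circ [595.1  41.3] 25.8 med [592.3  40.1  51.4] z95 56.2 rect [[595.0, 41.4], [48.8, 49.3], 47.1] bgr [ 57. 108. 145.]
top 260 circ [ 508.4 -404.5] 26.4 med [ 507.5 -401.1   40.2] z95 44.9 rect [[507.5, -404.1], [49.8, 49.3], 48.4] bgr [ 61. 119. 163.]
top 255 circ [ 506.8 -313.7] 25.8 med [ 505.1 -311.4   41.8] z95 47.3 rect [[507.1, -314.0], [49.2, 49.9], 26.2] bgr [ 56. 123. 165.]
top 300 circ [422.8 335.2] 33.3 med [419.2 326.9  72.6] z95 85.6 rect [[423.2, 341.2], [58.0, 47.9], 4.5] bgr [85.  81.5 81. ]
top 258 circ [ 418.7 -315.5] 26.1 med [ 418.5 -313.    43. ] z95 47.7 rect [[418.8, -314.8], [49.8, 49.0], 58.9] bgr [ 57. 119. 165.]
[1.08029264 0.14010922 0.0875475 ]
```

View pics/w7.png

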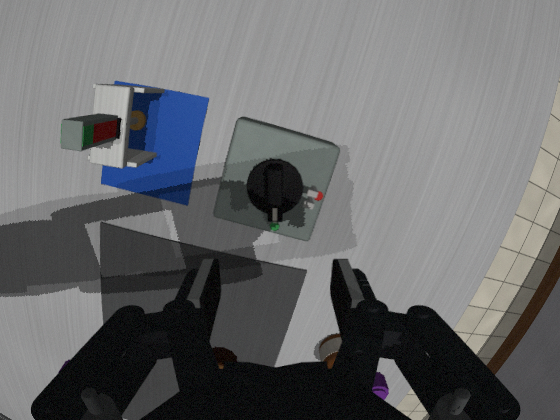

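View pics/t7.png

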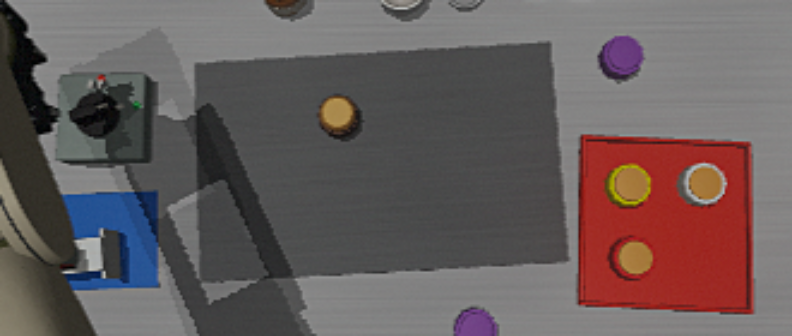

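The knob is at the green mark (275,225) and up again. Brown is on the sheet, the three low cakes are in the tray, and the gauge stands on its mat.

```bash
python3 -c "
from bench import hand_in
print(hand_in())"
```

```text
the job is handed in; nothing more can be done
None
```

I handed the job in after about 50 s of robot time: all four cakes are gauged, white, yellow and red stand in the tray, brown stays on the sheet, and the knob is at the green mark and up. Something nudged the gauge about 30 mm from its mat's centre; I left it there, upright and within the 45 mm limit. The hand-in gave no verdict.

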